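Check-weigh the portion pots

TASK

Check-weigh the portion pots on the counter balance: unscrew the lid of the weight canister, lift it off and stand it upright inside the black tray, put every portion pot on the rectangular load pan, and put weights from the canister on the round pan until the beam floats level. Leave the weights you do not need on the canister's stand, and do not disturb the other things on the bench.

Things in the scene. Friction and masses are not known exactly. Their poses are not given: they have to be found in the camera images.
- canister: low round steel stand of the weight canister, fixed to the bench: a 112 mm wide, 6 mm high foot, above it an 84 mm wide core with an outside screw thread (right-handed, 94 mm over the thread), flat top at z = 42 mm on which the weights stand. Origin at the centre of its underside, z up
- lid: deep round aluminium screw lid, 106 mm wide, 72 mm high plus knob, about 160 g. Origin: centre of its lower edge, z up; screwed on, 6 mm above the canister's origin. Unscrews anticlockwise seen from above, rises 10 mm per turn, comes free after about 2 turns (1.4 if pulled askew); until then the thread holds it down. Then raise it straight up 75 mm before moving it sideways: it hangs over the weights
- lid_knob (a point): middle of the black grip knob on the lid, 91 mm above the lid's lower edge; the knob is a square block, 30 mm wide, its flat sides square to the lid's x and y axes and reaching from 72 to 100 mm above that edge. Gripped on two opposite sides it turns the lid
- tray: flat black square tray with a thin red edge, fixed, 170 mm square, floor 5 mm thick, rim 12 mm high; the lid's place. Origin at the centre of its underside
- tray_floor (a point): centre of the tray's floor, top face; z up
- balance: white housing of the two-pan counter balance, fixed, 110 by 270 mm, 36 mm high; origin at the centre of its underside; x points away from the robot and y along the beam to the robot's left (turned at most 0.25 rad)
- beam (a joint): tilt of the balance beam, rad: 0 is level, positive when the left (load) pan is up and the weight pan down; stops at -0.15 and 0.15. It is sprung: it tilts 0.06 rad for every 50 g of difference between the pans, wherever on a pan things stand, and swings out within about a second
- load_pan_floor (a point): centre of the floor of the load pan: the rectangular steel pan at the robot's left, 176 mm (along the balance's x) by 116 mm (along y) outside, rim 5 mm high and 3 mm thick. The pans stay horizontal and rise and sink up to 15 mm. This floor is 79 mm above the bench when level
- weight_pan_floor (a point): centre of the floor of the weight pan: the round steel pan at the robot's right, 116 mm outside diameter, rim 5 mm high and 3 mm thick, floor 79 mm above the bench when level
- pot_a: closed square portion pot, white ceramic with a flat wooden lid that does not come off, 52 mm square by 46 mm high, about 150 g (within 5 percent); origin at the centre of its underside, x and y along its sides, z up. May be absent in some starts (then None). It may be gripped across its two opposite sides
- pot_b: closed square portion pot, white ceramic with a flat wooden lid that does not come off, 44 mm square by 42 mm high, about 100 g (within 5 percent); origin at the centre of its underside, x and y along its sides, z up. May be absent in some starts (then None). It may be gripped across its two opposite sides
- pot_c: closed square portion pot, white ceramic with a flat wooden lid that does not come off, 34 mm square by 38 mm high, about 50 g (within 5 percent); origin at the centre of its underside, x and y along its sides, z up. May be absent in some starts (then None). It may be gripped across its two opposite sides
- weight_a: plain steel cylinder weight of exactly 100 g, 26 mm in diameter, 26 mm high; origin at the centre of its underside, z along its axis. At the start it stands under the lid on the canister's stand, 30 mm from the stand's middle; the four weights stand 90 degrees apart in any order
- weight_b: plain steel cylinder weight of exactly 100 g, 26 mm in diameter, 26 mm high; origin at the centre of its underside, z along its axis. At the start it stands under the lid on the canister's stand, 30 mm from the stand's middle; the four weights stand 90 degrees apart in any order
- weight_c: plain steel cylinder weight of exactly 50 g, 18 mm in diameter, 26 mm high; origin at the centre of its underside, z along its axis. At the start it stands under the lid on the canister's stand, 30 mm from the stand's middle; the four weights stand 90 degrees apart in any order
- weight_d: plain steel cylinder weight of exactly 50 g, 18 mm in diameter, 26 mm high; origin at the centre of its underside, z along its axis. At the start it stands under the lid on the canister's stand, 30 mm from the stand's middle; the four weights stand 90 degrees apart in any order
- bowl: small purple bowl, 72 mm across, 34 mm high; loose, not part of the job, to be left where it is
- cup: small earthenware cup, 52 mm across, 36 mm high; loose, not part of the job, to be left where it is
- shaker: small glass jar with a steel cap, 44 mm across, 75 mm high; loose, not part of the job, to be left where it is
- tumbler: steel tumbler, 68 mm across, 100 mm high; loose, not part of the job, to be left where it is
- spatula: wooden-handled spatula lying on the bench; loose, not part of the job, to be left where it is
Not all that is in view belongs to the job. What is shaped like the pot_b but blue, green or purple is not meant.

How it is judged:
By the outcome, as a careful person would: the job done as asked, in the order asked, and still so for the second after the job is handed in, with the robot touching nothing.
Of pot_a, pot_b, pot_c only 2 to 3 are there at a start; the rules pass over those that are not, and their reading is None.
At some moment in a run one of pot_a, pot_b, pot_c may be knocked a few centimetres aside while the robot is not near it.
Once in a run the grip may slacken for a moment while it holds something.
It also fails if it takes over 210 s, if anything falls off the work surface, if the arm or the gripper's body presses on something with over 40 N, if the wrist force passes 120 N, or if a joint passes its speed limit or range.

ROBOT

A 6-joint arm with a two-finger parallel gripper is mounted at the origin on the work surface. World frame = base frame: x ahead of the robot, y to its left, z up, the work surface at z = 0. Lengths are in m, angles in rad, forces in N, time in s.
With the tool pointing down it reaches from about 0.25 to 0.775 m from the base axis. Payload 8.9 kg.
Tool frame: the origin (TCP) lies at the very end of the fingers, on their centre line; the grasp point (between the pads) lies 19 mm behind it; z points along the fingers, y is the direction in which the jaws open and shut (so a half turn about z gives the same grasp; the last joint's range is limited). The gripper opens to 85 mm and grips with 20 to 120 N. Pads are 22 mm wide; open, the fingers measure 114 mm over their backs; the gripper's body (76 mm by 85 mm) begins 54 mm behind the grasp point. The pads swing forward as they close: fully open they stand 13 mm farther back than shut.
Start: joints at [-1.444, 0.291, -0.153, 1.127, 0, 1.431], TCP at [0.138, -0.507, 0.231] pointing down, gripper open.
Joint ranges: [-2.52, 2.52], [-0.91, 1.74], [-1.3, 1.37], [-1.96, 2.02], [-1.52, 1.47], [-3.14, 3.14]. Speed limits (rad/s): [2.22, 2.22, 2.79, 3.14, 3.14, 3.14].

INTERFACE

Orientations are given as a unit quaternion [w, x, y, z].
In Python, from bench import manip gives the robot as it stands.
- The arm moves only by the tool arm_command, never from a script. Its arguments are lists of equal length, an entry for each row: "rot": the turn, a rotation vector about the tool's x, y, z in units of 6 degrees (1.0 is 6 degrees), a list of three; "dp": the shift along the tool's x, y, z in units of 40 mm (1.0 is 40 mm), a list of three; "hand": the opening, from -1 (shut) to 1 (fully open). A call has exactly 8 rows; each row shifts and turns the commanded pose from where the row before left it, along the tool's axes as they then stand; what a row does not reach is not made up. A row lasts 1/12 s, in which the tool goes at most 41.7 mm and 7.16 degrees, less where a joint would pass 70% of its speed; a pose out of reach is approached as far as the arm can. A call is refused whole if a number of a shift passes 1 or a number of a turn 1, either way. A call with a gripper value outside its range is refused whole. The fingers move at their own pace and stop on an object; "grip_force" is the grip in N (left out, the last holds). Time passes only in rows, so rows that do not move let the fingers close, or fill a call up. It gives the time, the measured TCP pose, the force and the opening at its end, in the units of the state.
- manip.read_state(): the state, without advancing time (a new reading comes with each control period).
- manip.grab_frame(name): name is "scene" or "top" or "wrist"; returns a dict with "pixels" (420x560x3 uint8, blue, green, red), "fx", "fy", "cx", "cy" (pixels), "extrinsics" (4x4, takes a point from world to camera coordinates). Camera axes: x right, y up, looking along -z (the intrinsics and any distortion apply to the point x, -y, -z); pixel columns grow to the right and rows downward; lengths in m; the calibration is good to about 2 mm. A picture is of the moment at which its call begins. There is no depth.
- manip.sign_off(): hands the job in, once; it reports no verdict.
The state is a dict: "t": time; "joint_pos": joint angles; "joint_vel": joint speeds; "joint_efforts": joint torques, N m; "tool_pos": TCP position; "eef_rot": TCP orientation; "force": force on the tool from outside, world axes, zero at the start; "torque": the same for the moment, N m; "gripper_width": finger opening in m.
Only numpy, scipy, OpenCV 4.12 (cv2) and the standard library are available. Lean on these libraries where they do the work, as an engineer would, in place of code of your own. Each camera call takes 0.05 s, during which the arm holds its last target. There are 200 camera calls.

## Working session

There is one attempt and no reset: what is moved stays moved. The work goes in short steps, Python scripts to look and compute and a tool call to move; the robot and the scene stay as the last step left them, time stands still between calls to the robot, and variables do not carry over. Pictures are saved under pics/ and viewed, about 12 in all and at most 16, crops included, and the job is handed in when it is done.

Besides the shell and the picture viewer there is one more tool, called after ">>>" by a JSON object that holds its "op" and its "data". arm_command: Moves the arm, as the interface text tells. Its arguments: {"type":"object","properties":{"rot":{"type":"array","items":{"type":"array","items":{"type":"number"}}},"dp":{"type":"array","items":{"type":"array","items":{"type":"number"}}},"hand":{"type":"array","items":{"type":"number"}},"grip_force":{"type":"number"}},"required":["rot","dp","hand"]}

```bash
ls; mkdir -p pics; cat > h.py <<'E'
from bench import manip
import numpy as np, cv2
def grab(n, save=None):
    f=manip.grab_frame(n)
    if save: cv2.imwrite(f'pics/{save}.png',f['pixels'])
    return f
def ray(f,u,v):
    E=np.array(f['extrinsics']);R=E[:3,:3];t=E[:3,3]
    d=np.array([(u-f['cx'])/f['fx'],-(v-f['cy'])/f['fy'],-1.])
    return -R.T@t, R.T@d
def at(f,u,v,z):
    o,d=ray(f,u,v); return o+d*(z-o[2])/d[2]
def px(f,p):
    E=np.array(f['extrinsics']);c=E[:3,:3]@np.array(p)+E[:3,3]
    return np.array([f['cx']+f['fx']*c[0]/-c[2], f['cy']+f['fy']*c[1]/c[2]])
E
python3 - <<'E'
from h import *
a=grab('top','top0');b=grab('scene','scene0')
for f in(a,b): print({k:np.round(f[k],3) if k!='pixels' else 0 for k in f})
print(manip.read_state())
E
```

```text
pics
{'pixels': 0, 'fx': np.float64(497.771), 'fy': np.float64(497.771), 'cx': np.float64(278.273), 'cy': np.float64(210.984), 'extrinsics': array([[-0.018, -1.   , -0.002,  0.098],
       [ 0.983, -0.018,  0.184, -0.522],
       [-0.184,  0.002,  0.983, -1.427],
       [ 0.   ,  0.   ,  0.   ,  1.   ]])}
{'pixels': 0, 'fx': np.float64(492.843), 'fy': np.float64(492.843), 'cx': np.float64(279.564), 'cy': np.float64(210.548), 'extrinsics': array([[ 0.877,  0.48 , -0.   , -0.489],
       [-0.279,  0.511,  0.813,  0.029],
       [ 0.39 , -0.713,  0.582, -1.445],
       [ 0.   ,  0.   ,  0.   ,  1.   ]])}
{'t': 0.1, 'joint_pos': array([-1.44430133e+00,  2.91227593e-01, -1.54048051e-01,  1.12671935e+00,
       -1.38561490e-05,  1.43148655e+00]), 'joint_vel': array([ 0.00283041, -0.00068694,  0.00254966,  0.00041155, -0.00054103,
       -0.00127056]), 'joint_efforts': array([ 1.23787231e-03, -5.37980783e+01,  3.31918609e+01,  9.29503731e-03,
       -2.15594500e-04, -1.26576424e-05]), 'tool_pos': array([ 0.13785328, -0.50616197,  0.23078889]), 'eef_rot': array([-5.99363813e-04,  9.91181291e-01,  1.32511470e-01, -3.08780293e-06]), 'force': array([-0.54200292, -0.83919775,  0.00691975]), 'torque': array([ 6.77539448e-03, -5.70090278e-05,  5.55920872e-02]), 'gripper_width': 0.08577078979253029}
```

View pics/top0.png

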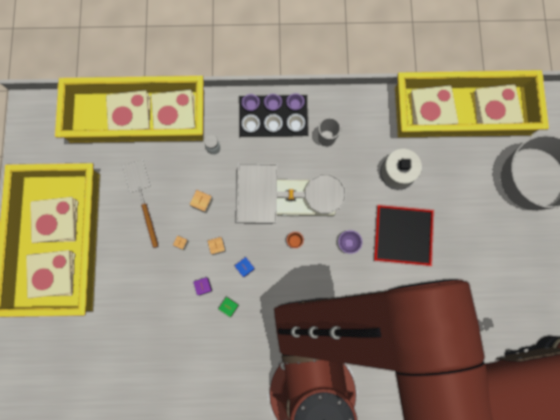

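View pics/scene0.png

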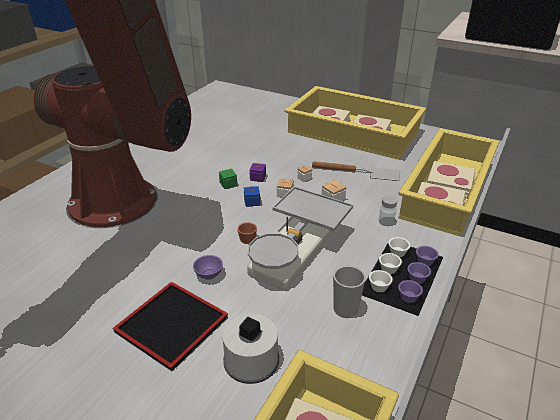

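Top view: the candidates for the pots are orange/wood-lidded ones at (201,201) large, (216,245) mid and (181,242) small. The blue (244,267), purple (203,286) and green (228,306) cubes are decoys. The lid knob is at (404,165), tray (404,235), load pan (256,194), weight pan (324,194), bowl (349,241), cup (295,240), tumbler (328,131), shaker (211,143). I choose the three wood-lidded pots.

```bash
python3 - <<'E'
from h import *
f=grab('top');im=f['pixels']
hsv=cv2.cvtColor(im,cv2.COLOR_BGR2HSV)
m=cv2.inRange(hsv,(8,80,120),(20,255,255)); m[:, :160]=0;m[:,240:]=0;m[:185]=0;m[265:]=0
n,l,s,c=cv2.connectedComponentsWithStats(m)
for i in range(1,n):
    if s[i,4]<20: continue
    pts=np.argwhere(l==i)[:,::-1].astype(np.float32); r=cv2.minAreaRect(pts)
    z=.038 if s[i,4]<150 else .044
    q=[at(f,*p,z)[:2] for p in cv2.boxPoints(r)]; e=q[1]-q[0]
    print('pot',s[i,4],c[i].round(1),at(f,*c[i],z).round(4),'side',np.linalg.norm(e).round(3),np.linalg.norm(q[2]-q[1]).round(3),'ang',np.degrees(np.arctan2(e[1],e[0])).round(1)%90)
k=cv2.inRange(hsv,(0,0,0),(180,255,60)); kk=np.zeros_like(k);kk[145:185,385:425]=k[145:185,385:425]
pts=np.argwhere(kk>0)[:,::-1].astype(np.float32);r=cv2.minAreaRect(pts)
q=[at(f,*p,.106)[:2] for p in cv2.boxPoints(r)];e=q[1]-q[0]
print('knob',pts.mean(0),at(f,*pts.mean(0),.1).round(4),len(pts),np.linalg.norm(e),np.linalg.norm(q[2]-q[1]),np.degrees(np.arctan2(e[1],e[0]))%90)
for nm,p,z in[('tray',(404,235),.008),('load',(256.5,194),.08),('wp',(324.5,194),.08),('bowl',(349,241),.03),('cup',(295,240),.035),('tumb',(328,128),.1),('shaker',(211,142),.07)]: print(nm,at(f,*p,z).round(3))
a=cv2.resize(im[110:310,150:340],None,fx=4,fy=4,interpolation=cv2.INTER_CUBIC)[:600]
b=cv2.resize(im[130:280,370:450],None,fx=4,fy=4,interpolation=cv2.INTER_CUBIC)
cv2.imwrite('pics/crop.png',cv2.resize(np.hstack([a[:600,:460],b]),None,fx=1,fy=1))
print(np.round(manip.read_state()['t'],2))
E
```

```text
pot 286 [200.2 200.4] [0.5609 0.3207 0.044 ] side 0.051 0.051 ang 67.8
pot 123 [179.7 242.1] [0.4375 0.3809 0.038 ] side 0.032 0.035 ang 69.2
pot 211 [215.8 245.1] [0.4258 0.2734 0.044 ] side 0.043 0.043 ang 13.200000000000003
knob [404.0297  164.54456] [ 0.6449 -0.2798  0.1   ] 101 0.0290043553694105 0.027024259017659424 88.95920933609061
tray [ 0.451 -0.29   0.008]
load [0.569 0.151 0.08 ]
wp [ 0.566 -0.047  0.08 ]
bowl [ 0.433 -0.12   0.03 ]
cup [0.438 0.04  0.035]
tumb [ 0.761 -0.063  0.1  ]
shaker [0.734 0.286 0.07 ]
0.15
```

View pics/crop.png

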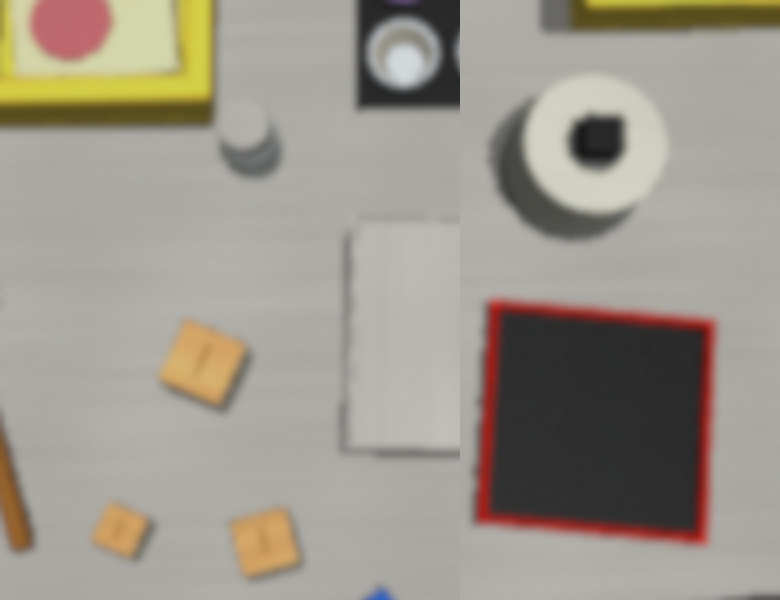

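Crop confirms three wood-lidded pots (large, mid, small) and the knob. First I'll move over the knob.

>>> {"op": "arm_command", "data": {"rot": [[0,0,0],[0,0,0],[0,0,0],[0,0,0],[0,0,0],[0,0,0],[0,0,0],[0,0,0]], "dp": [[0.8,-0.13,-0.03],[0.8,-0.13,-0.03],[0.8,-0.13,-0.03],[0.8,-0.13,-0.03],[0.8,-0.13,-0.03],[0.8,-0.13,-0.03],[0.8,-0.13,-0.03],[0.8,-0.13,-0.03]], "hand": [1,1,1,1,1,1,1,1], "grip_force": 60}}

```text
t: 0.82
tool_pos: [0.3753, -0.3982, 0.2408]
eef_rot: [-0.0, 0.991, 0.133, -0.0]
force: [-0.4, -0.6, -0.5]
gripper_width: 0.0853
```

>>> {"op": "arm_command", "data": {"rot": [[0,0,0],[0,0,0],[0,0,0],[0,0,0],[0,0,0],[0,0,0],[0,0,0],[0,0,0]], "dp": [[0.9,-0.13,-0.03],[0.9,-0.13,-0.03],[0.9,-0.13,-0.03],[0.9,-0.13,-0.03],[0.9,-0.13,-0.03],[0.9,-0.13,-0.03],[0.9,-0.13,-0.03],[0.6,-0.13,-0.03]], "hand": [1,1,1,1,1,1,1,1]}}

```text
t: 1.48
tool_pos: [0.6318, -0.2847, 0.2497]
eef_rot: [-0.0, 0.991, 0.133, -0.0]
force: [0.6, -1.1, -0.3]
gripper_width: 0.0853
```

```bash
cat >> h.py <<'E'
def st():
    s=manip.read_state();q=s['eef_rot']
    from scipy.spatial.transform import Rotation as R
    M=R.from_quat([q[1],q[2],q[3],q[0]]).as_matrix()
    return s,M
def go(target,yaw=None):
    "print shift in tool units to target, turn about tool z (units of 6deg) so that tool x yaw (mod 90/180 chosen by caller)"
    s,M=st();d=M.T@(np.array(target)-s['tool_pos'])/.04
    y=np.degrees(np.arctan2(M[1,0],M[0,0]))
    print('units',d.round(2),'yaw',y.round(1),'' if yaw is None else f'turn z {-(yaw-y)/6:.2f}')
def info():
    s,M=st()
    print('t',round(s['t'],2),'pos',s['tool_pos'].round(4),'yaw',np.degrees(np.arctan2(M[1,0],M[0,0])).round(1),'zaxis',M[:,2].round(3),'F',s['force'].round(1),'T',s['torque'].round(2),'w',round(s['gripper_width'],4),'j',s['joint_pos'].round(2))
E
python3 - <<'E'
from h import *
info()
f=grab('wrist','w1'); print(np.round(f['extrinsics'],3),f['fx'],px(f,[.6449,-.2798,.106]))
E
```

```text
t 1.48 pos [ 0.6318 -0.2847  0.2497] yaw 15.3 zaxis [-0.     0.001 -1.   ] F [ 0.6 -1.1 -0.3] T [0.01 0.04 0.  ] w 0.0853 j [-0.53  0.63  0.43  1.37  0.    2.35]
[[ 0.264 -0.965  0.    -0.441]
 [ 0.93   0.254 -0.265 -0.476]
 [ 0.256  0.07   0.964 -0.538]
 [ 0.     0.     0.     1.   ]] 368.4371838421209 [275.45854148 178.74686399]
```

View pics/w1.png

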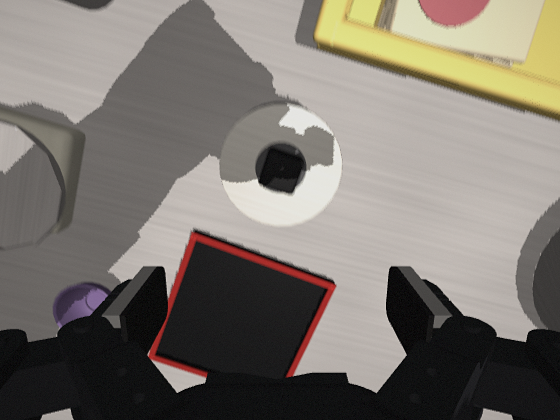

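Wrist view: knob top around (281,170), corners ≈ (267,149),(303,157),(294,193),(259,187), shadowed; the lid's rim is centred near (281,163).

```bash
python3 - <<'E'
from h import *
f=grab('wrist');im=f['pixels']
c=im[135:205,245:320]
g=cv2.cvtColor(c,cv2.COLOR_BGR2GRAY).astype(float)
cv2.imwrite('pics/knob.png',cv2.resize(np.clip((g/60)**.6*255,0,255).astype(np.uint8),None,fx=7,fy=7,interpolation=cv2.INTER_CUBIC))
for t in(14,20,26):
    m=((g<t)*255).astype(np.uint8); n,l,s,cc=cv2.connectedComponentsWithStats(m);i=1+np.argmax(s[1:,4])
    pts=np.argwhere(l==i)[:,::-1].astype(np.float32)+[245,135]; r=cv2.minAreaRect(pts.astype(np.float32))
    q=[at(f,*p,.106)[:2] for p in cv2.boxPoints(r)];e=q[1]-q[0];e2=q[2]-q[1]
    print(t,s[i,4],np.mean(q,0).round(4),np.linalg.norm(e).round(4),np.linalg.norm(e2).round(4),np.degrees(np.arctan2(e[1],e[0]))%90)
# lid outline
print([at(f,u,v,.078)[:2].round(4) for u,v in((220,163),(342,163),(281,102),(281,225))])
E
```

```text
14 183 [ 0.6577 -0.2766] 0.0376 0.0209 38.66911641398055
20 690 [ 0.6509 -0.283 ] 0.0307 0.0293 86.71861102595932
26 895 [ 0.6509 -0.2831] 0.0307 0.0295 86.71861146442868
[array([ 0.6431, -0.2294]), array([ 0.6708, -0.3299]), array([ 0.7051, -0.2662]), array([ 0.6034, -0.2946])]
```

View pics/knob.png

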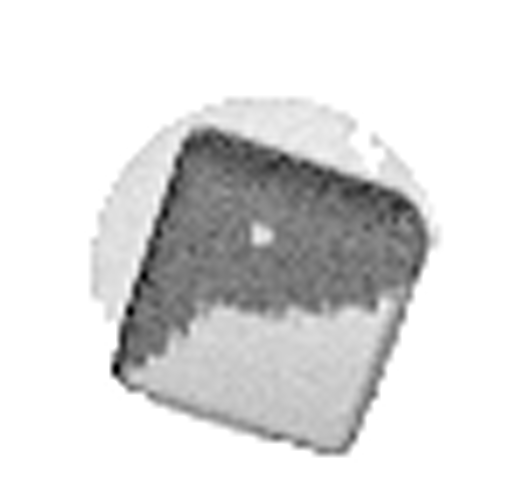

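```bash
cat > fit.py <<'E'
from h import *
from scipy.optimize import minimize
def box(x,y,yaw,hw,z0,z1):
    c,s=np.cos(yaw),np.sin(yaw)
    return [(x+a*c-b*s,y+a*s+b*c,z) for a in(-hw,hw) for b in(-hw,hw) for z in(z0,z1)]
def cyl(x,y,r,z0,z1):
    return [(x+r*np.cos(a),y+r*np.sin(a),z) for a in np.linspace(0,6.28,48) for z in(z0,z1)]
def hull(f,P,S=8):
    m=np.zeros(f['pixels'].shape[:2],np.uint8)
    h=cv2.convexHull(np.array([px(f,p) for p in P],np.float32))
    cv2.fillConvexPoly(m,np.round(h*16).astype(np.int32),255,cv2.LINE_AA,4)
    return m/255.
def fit(f,mask,model,p0,scale):
    def cost(p):
        h=hull(f,model(*(np.array(p)*scale)))
        return np.minimum(h,mask).sum()/np.maximum(h,mask).sum()*-1
    p0=np.array(p0)/scale
    sim=np.vstack([p0]+[p0+np.eye(len(p0))[i] for i in range(len(p0))])
    r=minimize(cost,p0,method='Nelder-Mead',options=dict(initial_simplex=sim,maxiter=150))
    return r.x*scale,-r.fun
E
python3 - <<'E'
from fit import *
for n,th in(('wrist',20),('top',70),('scene',50)):
    f=grab(n);g=cv2.cvtColor(f['pixels'],cv2.COLOR_BGR2GRAY)
    u,v=px(f,[.649,-.281,.092]);w=int(18 if n!='wrist' else 30)
    m=np.zeros(g.shape);sl=np.s_[int(v)-w:int(v)+w,int(u)-w:int(u)+w];m[sl]=g[sl]<th
    r,q=fit(f,m,lambda x,y,a:box(x,y,a,.015,.078,.106),[.649,-.281,-.05],np.array([.004,.004,.1]))
    print(n,m.sum(),r.round(4),round(q,3))
E
```

```text
wrist 760.0 [ 0.6499 -0.2832  0.0197] 0.446
top 652.0 [ 0.6471 -0.2904  0.1615] 0.288
scene 367.0 [ 0.6494 -0.2859  0.2879] 0.777
```

```bash
python3 -c "
from h import *
go([.650,-.282,.081],-3.3)"
```

```text
units [0.54 0.03 4.22] yaw 15.2 turn z 3.09
```

>>> {"op": "arm_command", "data": {"rot": [[0,0,0],[0,0,1],[0,0,1],[0,0,1],[0,0,0.09],[0,0,0],[0,0,0],[0,0,0]], "dp": [[0.46,0.03,0],[0,0,0.5],[0,0,0.5],[0,0,0.5],[0,0,0.5],[0,0,0.5],[0,0,0.5],[0,0,0]], "hand": [1,1,1,1,1,1,1,1], "grip_force": 80}}

```text
t: 2.4
tool_pos: [0.6441, -0.2827, 0.1266]
eef_rot: [-0.001, 1.0, -0.03, -0.003]
force: [-1.3, 0.4, -0.5]
gripper_width: 0.0854
```

```bash
python3 - <<'E'
from fit import *
info()
f=grab('wrist','w2')
cv2.imwrite('pics/w2.png',np.clip(f['pixels'].astype(float)*1.6,0,255))
print(px(f,[.650,-.282,.106]))
E
```

```text
t 2.4 pos [ 0.6441 -0.2827  0.1266] yaw -3.4 zaxis [-0.006  0.003 -1.   ] F [-1.3  0.4 -0.5] T [ 0.01 -0.    0.02] w 0.0854 j [-0.52  0.7   0.25  1.12 -0.    2.68]
[275.79311561 243.60224017][ WARN:0@2.890] global loadsave.cpp:1063 imwrite_ Unsupported depth image for selected encoder is fallbacked to CV_8U.
```

View pics/w2.png

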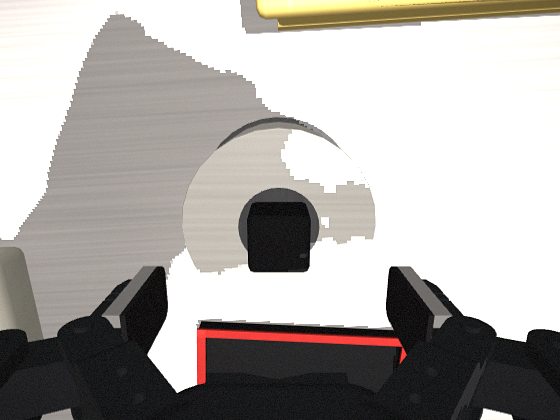

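Knob is square to the image, top face centre ≈ (278,241), between the fingers. Descending and gripping.

>>> {"op": "arm_command", "data": {"rot": [[0,0,0],[0,0,0],[0,0,0],[0,0,0],[0,0,0],[0,0,0],[0,0,0],[0,0,0]], "dp": [[0.16,0.02,0],[0,0,0.4],[0,0,0.4],[0,0,0.3],[0,0,0],[0,0,0],[0,0,0],[0,0,0]], "hand": [1,1,1,1,-1,-1,-1,-1], "grip_force": 80}}

```text
t: 3.12
tool_pos: [0.6545, -0.2845, 0.0879]
eef_rot: [0.0, 1.0, -0.029, 0.001]
force: [0.3, 0.5, 0.4]
gripper_width: 0.0386
```

>>> {"op": "arm_command", "data": {"rot": [[0,0,0],[0,0,0],[0,0,0],[0,0,0],[0,0,0],[0,0,0],[0,0,0],[0,0,0]], "dp": [[0,0,0],[0,0,0],[0,0,0],[0,0,0],[0,0,0],[0,0,0],[0,0,0],[0,0,0]], "hand": [-1,-1,-1,-1,-1,-1,-1,-1]}}

```text
t: 3.78
tool_pos: [0.6547, -0.2843, 0.088]
eef_rot: [0.0, 1.0, -0.029, 0.001]
force: [0.0, 1.4, 6.0]
gripper_width: 0.0285
```

```bash
python3 -c "
from h import *
info()"
```

```text
t 3.78 pos [ 0.6547 -0.2843  0.088 ] yaw -3.3 zaxis [ 0.002 -0.001 -1.   ] F [0.  1.4 6. ] T [ 0.17 -0.05 -0.  ] w 0.0285 j [-0.51  0.74  0.22  1.04  0.    2.69]
```

>>> {"op": "arm_command", "data": {"rot": [[0,0,0],[0,0,0],[0,0,0],[0,0,0],[0,0,0],[0,0,0],[0,0,0],[0,0,0]], "dp": [[0,0,0],[0,0,0],[0,0,0],[-0.08,0,0],[0,0,0.15],[0,0,0],[0,0,0],[0,0,0]], "hand": [0,0,0,0,0,-1,-1,-1], "grip_force": 100}}

```text
t: 4.45
tool_pos: [0.6503, -0.2837, 0.0801]
eef_rot: [-0.0, 1.0, -0.029, -0.0]
force: [0.1, -0.8, -1.8]
gripper_width: 0.0284
```

>>> {"op": "arm_command", "data": {"rot": [[0,0,0],[0,0,0],[0,0,0],[0,0,0],[0,0,0],[0,0,0],[0,0,0],[0,0,0]], "dp": [[0,0,0],[0,0,0],[0,0,0],[0,0,0],[0,0,0],[0,0,0],[0,0,0],[0,0,0]], "hand": [-1,-1,-1,-1,-1,-1,-1,-1]}}

```text
t: 5.12
tool_pos: [0.6506, -0.2838, 0.0805]
eef_rot: [-0.0, 1.0, -0.029, 0.0]
force: [0.7, -0.2, -2.0]
gripper_width: 0.0283
```

>>> {"op": "arm_command", "data": {"rot": [[0,0,-1],[0,0,-1],[0,0,-1],[0,0,-1],[0,0,-1],[0,0,-1],[0,0,-1],[0,0,-1]], "dp": [[0,0,-0.004],[0,0,-0.004],[0,0,-0.004],[0,0,-0.004],[0,0,-0.004],[0,0,-0.004],[0,0,-0.004],[0,0,-0.004]], "hand": [-1,-1,-1,-1,-1,-1,-1,-1]}}

```text
t: 5.78
tool_pos: [0.6506, -0.2838, 0.0818]
eef_rot: [-0.0, 0.924, 0.383, 0.0]
force: [-0.1, 0.3, -1.7]
gripper_width: 0.0283
```

```bash
python3 -c "
from h import *
info()"
```

```text
t 5.78 pos [ 0.6506 -0.2838  0.0818] yaw 45.0 zaxis [ 0.  0. -1.] F [-0.1  0.3 -1.7] T [-0.02 -0.07  0.03] w 0.0283 j [-0.51  0.74  0.2   1.03  0.    1.84]
```

>>> {"op": "arm_command", "data": {"rot": [[0,0,-1],[0,0,-1],[0,0,-1],[0,0,-1],[0,0,-1],[0,0,-1],[0,0,-1],[0,0,-1]], "dp": [[0,0,-0.004],[0,0,-0.004],[0,0,-0.004],[0,0,-0.004],[0,0,-0.004],[0,0,-0.004],[0,0,-0.004],[0,0,-0.004]], "hand": [-1,-1,-1,-1,-1,-1,-1,-1]}}

```text
t: 6.45
tool_pos: [0.6502, -0.2835, 0.0829]
eef_rot: [-0.001, 0.688, 0.725, 0.0]
force: [-0.1, 2.1, -1.4]
gripper_width: 0.0284
```

>>> {"op": "arm_command", "data": {"rot": [[0,0,-1],[0,0,-1],[0,0,-1],[0,0,-1],[0,0,-1],[0,0,-1],[0,0,-1],[0,0,-1]], "dp": [[0,0,-0.004],[0,0,-0.004],[0,0,-0.004],[0,0,-0.004],[0,0,-0.004],[0,0,-0.004],[0,0,-0.004],[0,0,-0.004]], "hand": [-1,-1,-1,-1,-1,-1,-1,-1]}}

```text
t: 7.12
tool_pos: [0.6499, -0.2834, 0.084]
eef_rot: [-0.001, 0.334, 0.943, 0.0]
force: [-2.5, 1.9, -0.8]
gripper_width: 0.0285
```

>>> {"op": "arm_command", "data": {"rot": [[0,0,-1],[0,0,-1],[0,0,-1],[0,0,-1],[0,0,-1],[0,0,-1],[0,0,-1],[0,0,-1]], "dp": [[0,0,-0.004],[0,0,-0.004],[0,0,-0.004],[0,0,-0.004],[0,0,-0.004],[0,0,-0.004],[0,0,-0.004],[0,0,-0.004]], "hand": [-1,-1,-1,-1,-1,-1,-1,-1]}}

```text
t: 7.78
tool_pos: [0.6497, -0.2835, 0.0853]
eef_rot: [-0.001, -0.078, 0.997, 0.0]
force: [-2.4, 0.9, -1.5]
gripper_width: 0.0284
```

>>> {"op": "arm_command", "data": {"rot": [[0,0,-1],[0,0,-1],[0,0,-1],[0,0,-1],[0,0,-1],[0,0,-1],[0,0,-1],[0,0,-1]], "dp": [[0,0,-0.004],[0,0,-0.004],[0,0,-0.004],[0,0,-0.004],[0,0,-0.004],[0,0,-0.004],[0,0,-0.004],[0,0,-0.004]], "hand": [-1,-1,-1,-1,-1,-1,-1,-1]}}

```text
t: 8.45
tool_pos: [0.6499, -0.2837, 0.0867]
eef_rot: [-0.001, -0.477, 0.879, 0.0]
force: [-2.9, 0.6, -1.2]
gripper_width: 0.0282
```

>>> {"op": "arm_command", "data": {"rot": [[0,0,-1],[0,0,-1],[0,0,-1],[0,0,-1],[0,0,-1],[0,0,-1],[0,0,-1],[0,0,-1]], "dp": [[0,0,-0.004],[0,0,-0.004],[0,0,-0.004],[0,0,-0.004],[0,0,-0.004],[0,0,-0.004],[0,0,-0.004],[0,0,-0.004]], "hand": [-1,-1,-1,-1,-1,-1,-1,-1]}}

```text
t: 9.12
tool_pos: [0.6504, -0.2838, 0.0882]
eef_rot: [0.0, 0.793, -0.609, -0.0]
force: [-0.2, -0.6, -2.1]
gripper_width: 0.0286
```

>>> {"op": "arm_command", "data": {"rot": [[0,0,-1],[0,0,-1],[0,0,-1],[0,0,-1],[0,0,0],[0,0,0],[0,0,0],[0,0,0]], "dp": [[0,0,-0.004],[0,0,-0.004],[0,0,-0.004],[0,0,-0.004],[0,0,0],[0,0,0],[0,0,0],[0,0,0]], "hand": [-1,-1,-1,-1,-1,-1,-1,-1]}}

```text
t: 9.78
tool_pos: [0.6506, -0.2838, 0.0888]
eef_rot: [-0.0, 0.901, -0.434, -0.0]
force: [0.4, 0.0, -1.6]
gripper_width: 0.0287
```

```bash
python3 -c "
from h import *
info()"
```

```text
t 9.78 pos [ 0.6506 -0.2838  0.0888] yaw -51.5 zaxis [ 0.  0. -1.] F [ 0.4  0.  -1.6] T [-0.01 -0.03 -0.03] w 0.0287 j [-0.51  0.74  0.21  1.04  0.   -2.76]
```

>>> {"op": "arm_command", "data": {"rot": [[0,0,0],[0,0,0],[0,0,0],[0,0,0],[0,0,0],[0,0,1],[0,0,1],[0,0,1]], "dp": [[0,0,0],[0,0,0],[0,0,0],[0,0,0],[0,0,0],[0,0,0],[0,0,0],[0,0,0]], "hand": [1,1,1,1,1,1,1,1]}}

```text
t: 10.45
tool_pos: [0.6506, -0.2839, 0.0889]
eef_rot: [-0.0, 0.821, -0.571, 0.0]
force: [0.1, 0.5, -0.9]
gripper_width: 0.0854
```

>>> {"op": "arm_command", "data": {"rot": [[0,0,1],[0,0,1],[0,0,1],[0,0,1],[0,0,1],[0,0,1],[0,0,1],[0,0,1]], "dp": [[0,0,0],[0,0,0],[0,0,0],[0,0,0],[0,0,0],[0,0,0],[0,0,0],[0,0,0]], "hand": [1,1,1,1,1,1,1,1]}}

```text
t: 11.12
tool_pos: [0.6506, -0.2839, 0.0889]
eef_rot: [0.0, -0.518, 0.855, -0.0]
force: [0.5, 0.4, 0.1]
gripper_width: 0.0854
```

>>> {"op": "arm_command", "data": {"rot": [[0,0,1],[0,0,1],[0,0,1],[0,0,1],[0,0,1],[0,0,1],[0,0,1],[0,0,1]], "dp": [[0,0,0],[0,0,0],[0,0,0],[0,0,0],[0,0,0],[0,0,0],[0,0,0],[0,0,0]], "hand": [1,1,1,1,1,1,1,1]}}

```text
t: 11.78
tool_pos: [0.6506, -0.2839, 0.0889]
eef_rot: [0.0, -0.125, 0.992, -0.0]
force: [-0.5, -0.4, 0.0]
gripper_width: 0.0856
```

>>> {"op": "arm_command", "data": {"rot": [[0,0,1],[0,0,1],[0,0,1],[0,0,1],[0,0,1],[0,0,1],[0,0,1],[0,0,1]], "dp": [[0,0,0],[0,0,0],[0,0,0],[0,0,0],[0,0,0],[0,0,0],[0,0,0],[0,0,0]], "hand": [1,1,1,1,1,1,1,1]}}

```text
t: 12.45
tool_pos: [0.6506, -0.2839, 0.0889]
eef_rot: [0.0, 0.289, 0.957, -0.0]
force: [0.4, 0.3, -0.2]
gripper_width: 0.0854
```

>>> {"op": "arm_command", "data": {"rot": [[0,0,1],[0,0,1],[0,0,1],[0,0,1],[0,0,1],[0,0,1],[0,0,1],[0,0,1]], "dp": [[0,0,0],[0,0,0],[0,0,0],[0,0,0],[0,0,0],[0,0,0],[0,0,0],[0,0,0]], "hand": [1,1,1,1,1,1,1,1]}}

```text
t: 13.12
tool_pos: [0.6506, -0.2839, 0.0889]
eef_rot: [0.0, 0.654, 0.757, 0.0]
force: [1.0, 0.2, -0.7]
gripper_width: 0.0852
```

>>> {"op": "arm_command", "data": {"rot": [[0,0,1],[0,0,1],[0,0,1],[0,0,1],[0,0,1],[0,0,1],[0,0,1],[0,0,1]], "dp": [[0,0,0],[0,0,0],[0,0,0],[0,0,0],[0,0,0],[0,0,0],[0,0,0],[0,0,0]], "hand": [1,1,1,1,1,1,1,1]}}

```text
t: 13.78
tool_pos: [0.6506, -0.2839, 0.0889]
eef_rot: [0.0, 0.905, 0.426, 0.0]
force: [0.3, 1.0, -0.9]
gripper_width: 0.0855
```

>>> {"op": "arm_command", "data": {"rot": [[0,0,1],[0,0,1],[0,0,0],[0,0,0],[0,0,0],[0,0,0],[0,0,0],[0,0,0]], "dp": [[0,0,0],[0,0,0],[0,0,0.1],[0,0,0],[0,0,0],[0,0,0],[0,0,0],[0,0,0]], "hand": [1,1,1,1,1,1,1,1]}}

```text
t: 14.45
tool_pos: [0.6507, -0.2839, 0.0849]
eef_rot: [0.0, 0.943, 0.332, 0.0]
force: [0.4, 0.5, -0.4]
gripper_width: 0.0856
```

```bash
python3 -c "
from h import *
info()
f=grab('wrist'); cv2.imwrite('pics/w3.png',np.clip(f['pixels'].astype(float)*1.6,0,255).astype(np.uint8))"
```

```text
t 14.45 pos [ 0.6507 -0.2839  0.0849] yaw 38.7 zaxis [ 0. -0. -1.] F [ 0.4  0.5 -0.4] T [-0.01 -0.06  0.03] w 0.0856 j [-0.51  0.74  0.2   1.03  0.    1.95]
```

View pics/w3.png

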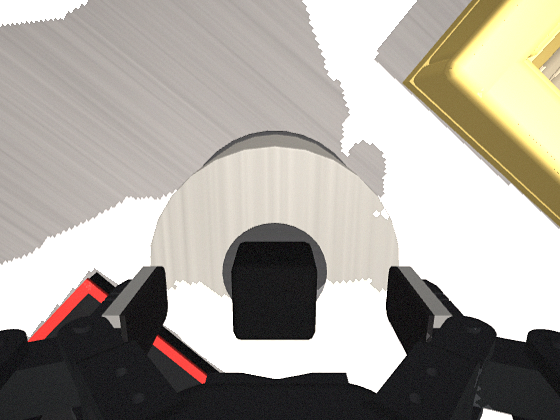

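Knob is square with the gripper again after the turn: the lid followed. Second pass.

>>> {"op": "arm_command", "data": {"rot": [[0,0,0],[0,0,0],[0,0,0],[0,0,0],[0,0,0],[0,0,0],[0,0,0],[0,0,0]], "dp": [[0,0,0],[0,0,0],[0,0,0],[0,0,0],[0,0,0],[0,0,0],[0,0,0],[0,0,0]], "hand": [-1,-1,-1,-1,-1,-1,-1,-1]}}

```text
t: 15.17
tool_pos: [0.6505, -0.284, 0.0851]
eef_rot: [0.0, 0.944, 0.331, -0.0]
force: [-2.1, -1.0, 3.9]
gripper_width: 0.0285
```

>>> {"op": "arm_command", "data": {"rot": [[0,0,-1],[0,0,-1],[0,0,-1],[0,0,-1],[0,0,-1],[0,0,-1],[0,0,-1],[0,0,-1]], "dp": [[0,0,-0.004],[0,0,-0.004],[0,0,-0.004],[0,0,-0.004],[0,0,-0.004],[0,0,-0.004],[0,0,-0.004],[0,0,-0.004]], "hand": [-1,-1,-1,-1,-1,-1,-1,-1]}}

```text
t: 15.83
tool_pos: [0.6505, -0.2832, 0.0863]
eef_rot: [-0.0, 0.725, 0.688, 0.0]
force: [-2.6, 3.8, 4.1]
gripper_width: 0.0283
```

>>> {"op": "arm_command", "data": {"rot": [[0,0,-1],[0,0,-1],[0,0,-1],[0,0,-1],[0,0,-1],[0,0,-1],[0,0,-1],[0,0,-1]], "dp": [[0,0,-0.004],[0,0,-0.004],[0,0,-0.004],[0,0,-0.004],[0,0,-0.004],[0,0,-0.004],[0,0,-0.004],[0,0,-0.004]], "hand": [-1,-1,-1,-1,-1,-1,-1,-1]}}

```text
t: 16.5
tool_pos: [0.6505, -0.2833, 0.0876]
eef_rot: [-0.0, 0.383, 0.924, 0.0]
force: [-1.2, 1.4, 4.2]
gripper_width: 0.0285
```

>>> {"op": "arm_command", "data": {"rot": [[0,0,-1],[0,0,-1],[0,0,-1],[0,0,-1],[0,0,-1],[0,0,-1],[0,0,-1],[0,0,-1]], "dp": [[0,0,-0.004],[0,0,-0.004],[0,0,-0.004],[0,0,-0.004],[0,0,-0.004],[0,0,-0.004],[0,0,-0.004],[0,0,-0.004]], "hand": [-1,-1,-1,-1,-1,-1,-1,-1]}}

```text
t: 17.17
tool_pos: [0.6503, -0.2829, 0.0889]
eef_rot: [-0.0, -0.026, 1.0, 0.001]
force: [-2.9, 3.3, 6.0]
gripper_width: 0.0284
```

>>> {"op": "arm_command", "data": {"rot": [[0,0,-1],[0,0,-1],[0,0,-1],[0,0,-1],[0,0,-1],[0,0,-1],[0,0,-1],[0,0,-1]], "dp": [[0,0,-0.004],[0,0,-0.004],[0,0,-0.004],[0,0,-0.004],[0,0,-0.004],[0,0,-0.004],[0,0,-0.004],[0,0,-0.004]], "hand": [-1,-1,-1,-1,-1,-1,-1,-1]}}

```text
t: 17.83
tool_pos: [0.6501, -0.283, 0.0903]
eef_rot: [-0.0, -0.43, 0.903, 0.001]
force: [-5.2, 4.1, 8.0]
gripper_width: 0.0289
```

>>> {"op": "arm_command", "data": {"rot": [[0,0,-1],[0,0,-1],[0,0,-1],[0,0,-1],[0,0,-1],[0,0,-1],[0,0,-1],[0,0,-1]], "dp": [[0,0,-0.004],[0,0,-0.004],[0,0,-0.004],[0,0,-0.004],[0,0,-0.004],[0,0,-0.004],[0,0,-0.004],[0,0,-0.004]], "hand": [-1,-1,-1,-1,-1,-1,-1,-1]}}

```text
t: 18.5
tool_pos: [0.6502, -0.2835, 0.0916]
eef_rot: [-0.0, 0.76, -0.65, -0.0]
force: [-3.4, 2.2, 5.9]
gripper_width: 0.0283
```

>>> {"op": "arm_command", "data": {"rot": [[0,0,-1],[0,0,-1],[0,0,-1],[0,0,-1],[0,0,-1],[0,0,0],[0,0,0],[0,0,0]], "dp": [[0,0,-0.004],[0,0,-0.004],[0,0,-0.004],[0,0,-0.004],[0,0,-0.004],[0,0,0],[0,0,0],[0,0,0]], "hand": [-1,-1,-1,-1,-1,-1,-1,-1]}}

```text
t: 19.17
tool_pos: [0.6504, -0.2844, 0.0924]
eef_rot: [0.001, 0.901, -0.434, 0.0]
force: [-3.0, -2.2, 6.7]
gripper_width: 0.0287
```

```bash
python3 -c "
from h import *
info()"
```

```text
t 19.17 pos [ 0.6504 -0.2844  0.0924] yaw -51.4 zaxis [-0.    -0.001 -1.   ] F [-3.  -2.2  6.7] T [-0.54  1.01  0.19] w 0.0287 j [-0.51  0.74  0.21  1.05 -0.   -2.76]
```

>>> {"op": "arm_command", "data": {"rot": [[0,0,0],[0,0,0],[0,0,0],[0,0,0],[0,0,0],[0,0,1],[0,0,1],[0,0,1]], "dp": [[0,0,0],[0,0,0],[0,0,0],[0,0,0],[0,0,0],[0,0,0],[0,0,0],[0,0,0]], "hand": [1,1,1,1,1,1,1,1]}}

```text
t: 19.83
tool_pos: [0.6507, -0.2838, 0.0919]
eef_rot: [-0.0, 0.821, -0.571, -0.0]
force: [1.0, 0.5, -0.4]
gripper_width: 0.0856
```

>>> {"op": "arm_command", "data": {"rot": [[0,0,1],[0,0,1],[0,0,1],[0,0,1],[0,0,1],[0,0,1],[0,0,1],[0,0,1]], "dp": [[0,0,0],[0,0,0],[0,0,0],[0,0,0],[0,0,0],[0,0,0],[0,0,0],[0,0,0]], "hand": [1,1,1,1,1,1,1,1]}}

```text
t: 20.5
tool_pos: [0.6506, -0.2837, 0.0919]
eef_rot: [0.0, -0.518, 0.855, 0.0]
force: [0.5, 0.2, -0.1]
gripper_width: 0.0854
```

>>> {"op": "arm_command", "data": {"rot": [[0,0,1],[0,0,1],[0,0,1],[0,0,1],[0,0,1],[0,0,1],[0,0,1],[0,0,1]], "dp": [[0,0,0],[0,0,0],[0,0,0],[0,0,0],[0,0,0],[0,0,0],[0,0,0],[0,0,0]], "hand": [1,1,1,1,1,1,1,1]}}

```text
t: 21.17
tool_pos: [0.6506, -0.2838, 0.0919]
eef_rot: [0.0, -0.125, 0.992, 0.0]
force: [0.2, -1.1, -0.1]
gripper_width: 0.0855
```

>>> {"op": "arm_command", "data": {"rot": [[0,0,1],[0,0,1],[0,0,1],[0,0,1],[0,0,1],[0,0,1],[0,0,1],[0,0,1]], "dp": [[0,0,0],[0,0,0],[0,0,0],[0,0,0],[0,0,0],[0,0,0],[0,0,0],[0,0,0]], "hand": [1,1,1,1,1,1,1,1]}}

```text
t: 21.83
tool_pos: [0.6506, -0.2838, 0.0919]
eef_rot: [-0.0, 0.289, 0.957, 0.0]
force: [-0.0, -0.1, -0.2]
gripper_width: 0.0849
```

>>> {"op": "arm_command", "data": {"rot": [[0,0,1],[0,0,1],[0,0,1],[0,0,0],[0,0,0],[0,0,0],[0,0,0],[0,0,0]], "dp": [[0,0,0],[0,0,0],[0,0,0],[0,0,0],[0,0,0],[0,0,0],[0,0,0],[0,0,0]], "hand": [1,1,1,1,-1,-1,-1,-1]}}

```text
t: 22.5
tool_pos: [0.6506, -0.2838, 0.092]
eef_rot: [0.0, 0.432, 0.902, 0.0]
force: [0.0, -0.3, -0.9]
gripper_width: 0.0385
```

>>> {"op": "arm_command", "data": {"rot": [[0,0,0],[0,0,0],[0,0,0],[0,0,-1],[0,0,-1],[0,0,-1],[0,0,-1],[0,0,-1]], "dp": [[0,0,0],[0,0,0],[0,0,0],[0,0,-0.004],[0,0,-0.004],[0,0,-0.004],[0,0,-0.004],[0,0,-0.004]], "hand": [-1,-1,-1,-1,-1,-1,-1,-1]}}

```text
t: 23.17
tool_pos: [0.6505, -0.2839, 0.0931]
eef_rot: [-0.0, 0.182, 0.983, -0.0]
force: [-0.5, 0.8, 2.5]
gripper_width: 0.0282
```

>>> {"op": "arm_command", "data": {"rot": [[0,0,-1],[0,0,-1],[0,0,-1],[0,0,-1],[0,0,-1],[0,0,-1],[0,0,-1],[0,0,-1]], "dp": [[0,0,-0.004],[0,0,-0.004],[0,0,-0.004],[0,0,-0.004],[0,0,-0.004],[0,0,-0.004],[0,0,-0.004],[0,0,-0.004]], "hand": [-1,-1,-1,-1,-1,-1,-1,-1]}}

```text
t: 23.83
tool_pos: [0.6504, -0.2834, 0.0944]
eef_rot: [-0.0, -0.233, 0.972, 0.0]
force: [-2.0, 1.9, 5.3]
gripper_width: 0.0283
```

>>> {"op": "arm_command", "data": {"rot": [[0,0,-1],[0,0,-1],[0,0,-1],[0,0,-1],[0,0,-1],[0,0,-1],[0,0,-1],[0,0,-1]], "dp": [[0,0,-0.004],[0,0,-0.004],[0,0,-0.004],[0,0,-0.004],[0,0,-0.004],[0,0,-0.004],[0,0,-0.004],[0,0,-0.004]], "hand": [-1,-1,-1,-1,-1,-1,-1,-1]}}

```text
t: 24.5
tool_pos: [0.6498, -0.2828, 0.0956]
eef_rot: [0.0, -0.609, 0.794, 0.001]
force: [-3.6, 3.8, 8.1]
gripper_width: 0.0279
```

>>> {"op": "arm_command", "data": {"rot": [[0,0,-1],[0,0,-1],[0,0,-1],[0,0,-1],[0,0,-1],[0,0,-1],[0,0,-1],[0,0,-1]], "dp": [[0,0,-0.004],[0,0,-0.004],[0,0,-0.004],[0,0,-0.004],[0,0,-0.004],[0,0,-0.004],[0,0,-0.004],[0,0,-0.004]], "hand": [-1,-1,-1,-1,-1,-1,-1,-1]}}

```text
t: 25.17
tool_pos: [0.6496, -0.2829, 0.097]
eef_rot: [-0.0, 0.879, -0.477, -0.001]
force: [-4.1, 4.2, 8.7]
gripper_width: 0.0284
```

```bash
python3 -c "
from h import *
info()"
```

```text
t 25.17 pos [ 0.6496 -0.2829  0.097 ] yaw -57.0 zaxis [-0.002  0.002 -1.   ] F [-4.1  4.2  8.7] T [ 1.01  1.57 -0.58] w 0.0284 j [-0.51  0.73  0.22  1.06  0.   -2.66]
```

>>> {"op": "arm_command", "data": {"rot": [[0,0,-1],[0,0,-1],[0,0,-1],[0,0,0],[0,0,0],[0,0,0],[0,0,0],[0,0,0]], "dp": [[0,0,-0.015],[0,0,-0.015],[0,0,-0.015],[0,0,-0.04],[0,0,-0.04],[0,0,0],[0,0,0],[0,0,0]], "hand": [-1,-1,-1,-1,-1,-1,-1,-1]}}

```text
t: 25.83
tool_pos: [0.6504, -0.2838, 0.1015]
eef_rot: [-0.0, 0.941, -0.337, -0.0]
force: [-1.9, 0.3, -0.6]
gripper_width: 0.0285
```

```bash
python3 -c "
from h import *
info()"
```

```text
t 25.83 pos [ 0.6504 -0.2838  0.1015] yaw -39.4 zaxis [-0.  0. -1.] F [-1.9  0.3 -0.6] T [ 0.17  0.41 -0.02] w 0.0285 j [-0.51  0.73  0.23  1.07 -0.   -2.97]
```

>>> {"op": "arm_command", "data": {"rot": [[0,0,0],[0,0,0],[0,0,0],[0,0,0],[0,0,0],[0,0,0],[0,0,0],[0,0,0]], "dp": [[0,0,-0.1],[0,0,-0.1],[0,0,-0.1],[0,0,-0.1],[0,0,-0.1],[0,0,0],[0,0,0],[0,0,0]], "hand": [-1,-1,-1,-1,-1,-1,-1,-1]}}

```text
t: 26.5
tool_pos: [0.6505, -0.2838, 0.1216]
eef_rot: [-0.0, 0.942, -0.336, -0.0]
force: [-0.0, -0.1, -3.0]
gripper_width: 0.0282
```

```bash
python3 -c "
from h import *
info(); f=grab('scene'); i=f['pixels'][260:400,170:350]; cv2.imwrite('pics/s1.png',cv2.resize(i,None,fx=3,fy=3))"
```

```text
t 26.5 pos [ 0.6505 -0.2838  0.1216] yaw -39.3 zaxis [-0.  0. -1.] F [-0.  -0.1 -3. ] T [ 0.01  0.02 -0.03] w 0.0282 j [-0.51  0.71  0.25  1.11  0.   -2.97]
```

View pics/s1.png

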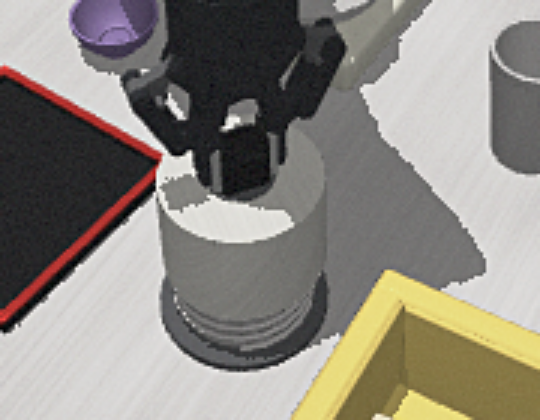

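Lid is off the thread, upright, with the thread visible below. Raise straight and carry to the tray.

>>> {"op": "arm_command", "data": {"rot": [[0,0,0],[0,0,0],[0,0,0],[0,0,0],[0,0,0],[0,0,0],[0,0,0],[0,0,0]], "dp": [[0,0,-0.3],[0,0,-0.3],[0,0,-0.3],[0,0,-0.3],[0,0,-0.3],[0,0,-0.25],[0,0,0],[0,0,0]], "hand": [-1,-1,-1,-1,-1,-1,-1,-1]}}

```text
t: 27.22
tool_pos: [0.6508, -0.284, 0.1918]
eef_rot: [0.0, 0.942, -0.336, 0.0]
force: [0.2, 0.2, -2.4]
gripper_width: 0.0287
```

>>> {"op": "arm_command", "data": {"rot": [[0,0,0],[0,0,0],[0,0,0],[0,0,0],[0,0,0],[0,0,0],[0,0,0],[0,0,0]], "dp": [[-0.47,0.41,0],[-0.47,0.41,0],[-0.47,0.41,0],[-0.47,0.41,0],[-0.47,0.41,0],[-0.47,0.41,0],[-0.47,0.41,0],[-0.47,0.41,0]], "hand": [-1,-1,-1,-1,-1,-1,-1,-1]}}

```text
t: 27.88
tool_pos: [0.4527, -0.2856, 0.1907]
eef_rot: [0.002, 0.94, -0.341, -0.002]
force: [0.5, -0.5, -2.0]
gripper_width: 0.0284
```

>>> {"op": "arm_command", "data": {"rot": [[0,0,0],[0,0,0],[0,0,0],[0,0,0],[0,0,0],[0,0,0],[0,0,0],[0,0,0]], "dp": [[0,0,0.3],[0,0,0.3],[0,0,0.3],[0,0,0.3],[0,0,0.3],[0,0,0.3],[0,0,0],[0,0,0]], "hand": [-1,-1,-1,-1,-1,-1,-1,-1]}}

```text
t: 28.55
tool_pos: [0.4538, -0.2852, 0.1188]
eef_rot: [0.002, 0.94, -0.34, -0.002]
force: [0.6, 0.0, -1.2]
gripper_width: 0.0285
```

```bash
python3 -c "
from h import *
info(); f=grab('scene'); i=f['pixels'][220:400,70:300]; cv2.imwrite('pics/s2.png',cv2.resize(i,None,fx=3,fy=3))"
```

```text
t 28.55 pos [ 0.4538 -0.2852  0.1188] yaw -39.8 zaxis [-0.005 -0.002 -1.   ] F [ 0.6  0.  -1.2] T [-0.   -0.01 -0.02] w 0.0285 j [-0.69  0.4  -0.3   0.87 -0.01 -3.14]
```

View pics/s2.png

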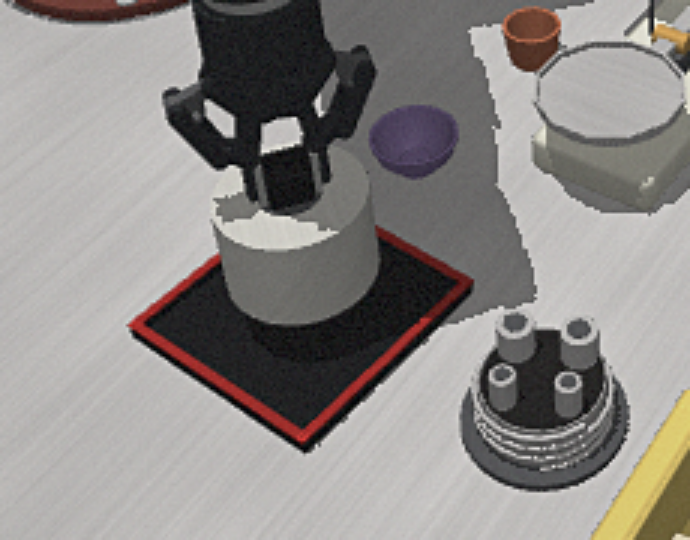

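Lid hangs upright over the tray, weights stand undisturbed on the stand. Lower.

>>> {"op": "arm_command", "data": {"rot": [[0,0,1],[0,0,1],[0,0,1],[0,0,0],[0,0,0],[0,0,0],[0,0,0],[0,0,0]], "dp": [[0,0,0.2],[0,0,0.2],[0,0,0.2],[0,0,0.2],[0,0,0.1],[0,0,0.1],[0,0,0.04],[0,0,0]], "hand": [-1,-1,-1,-1,-1,-1,-1,-1]}}

```text
t: 29.27
tool_pos: [0.4545, -0.2862, 0.0783]
eef_rot: [0.003, 0.876, -0.483, -0.0]
force: [-1.0, -0.2, -0.1]
gripper_width: 0.0286
```

```bash
python3 -c "
from h import *
info()"
```

```text
t 29.27 pos [ 0.4545 -0.2862  0.0783] yaw -57.7 zaxis [-0.003 -0.004 -1.   ] F [-1.  -0.2 -0.1] T [ 0.13  0.25 -0.02] w 0.0286 j [-0.69  0.45 -0.35  0.77 -0.01 -2.83]
```

>>> {"op": "arm_command", "data": {"rot": [[0,0,0],[0,0,0],[0,0,0],[0,0,0],[0,0,0],[0,0,0],[0,0,0],[0,0,0]], "dp": [[0,0,0.02],[0,0,0.02],[0,0,0],[0,0,0],[0,0,0],[0,0,0],[0,0,0],[0,0,0]], "hand": [-1,-1,-1,-1,1,1,1,1]}}

```text
t: 29.93
tool_pos: [0.4545, -0.286, 0.0764]
eef_rot: [0.002, 0.875, -0.483, -0.0]
force: [0.5, 0.7, 0.3]
gripper_width: 0.0753
```

>>> {"op": "arm_command", "data": {"rot": [[0,0,0],[0,0,0],[0,0,0],[0,0,0],[0,0,0],[0,0,0],[0,0,0],[0,0,0]], "dp": [[0,0,0],[0,0,-0.3],[0,0,-0.7],[0,0,-0.9],[0,0,-0.9],[0,0,-0.9],[0,0,-0.3],[0,0,0]], "hand": [1,1,1,1,1,1,1,1]}}

```text
t: 30.6
tool_pos: [0.4566, -0.2867, 0.2401]
eef_rot: [0.003, 0.875, -0.483, 0.003]
force: [-0.1, 0.7, -0.4]
gripper_width: 0.0855
```

```bash
python3 - <<'E'
from fit import *
info()
f=grab('top','top1');hsv=cv2.cvtColor(f['pixels'],cv2.COLOR_BGR2HSV)
m=cv2.inRange(hsv,(8,80,110),(20,255,255)); m[:, :160]=0;m[:,240:]=0;m[:170]=0;m[265:]=0
n,l,s,c=cv2.connectedComponentsWithStats(m)
for i in range(1,n):
    if s[i,4]<40: continue
    a=s[i,4]; hw,z=(.026,.046) if a>250 else (.022,.042) if a>160 else (.017,.038)
    p=at(f,*c[i],z)
    best=max((fit(f,(l==i)*1.,lambda x,y,t:box(x,y,t,hw,z-.006,z),[p[0],p[1],t0],np.array([.003,.003,.15])) for t0 in(0,.5,1.)),key=lambda r:r[1])
    print(a,best[0][:2].round(4),np.degrees(best[0][2]).round(1)%90,round(best[1],3))
E
```

```text
t 30.6 pos [ 0.4566 -0.2867  0.2401] yaw -57.8 zaxis [ 0.002 -0.008 -1.   ] F [-0.1  0.7 -0.4] T [ 0.   -0.01  0.04] w 0.0855 j [-0.69  0.31 -0.11  1.15 -0.   -2.83]
276 [0.5614 0.3209] 61.8 0.778
123 [0.4381 0.3811] 59.4 0.732
211 [0.427  0.2744] 16.4 0.782
```

View pics/top1.png

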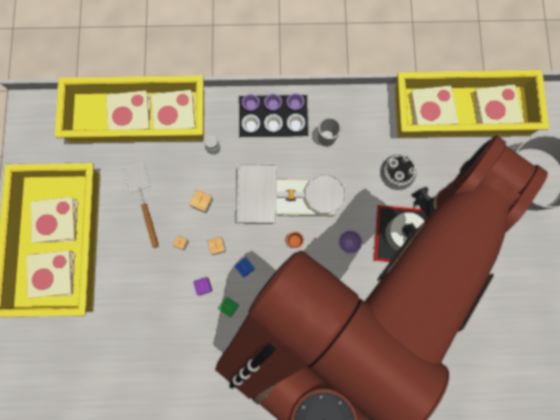

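Lid stands in the tray; pots are unchanged at about (201,201), (216,245), (181,242). Swing over to the large pot.

>>> {"op": "arm_command", "data": {"rot": [[0,0,1],[0,0,1],[0,0,1],[0,0,1],[0,0,1],[0,0,1],[0,0,1],[0,0,1]], "dp": [[0,0,0],[0,0,0],[0,0,0],[0,0,0],[0,0,0],[0,0,0],[0,0,0],[0,0,0]], "hand": [1,1,1,1,1,1,1,1]}}

```text
t: 31.32
tool_pos: [0.4543, -0.2848, 0.2346]
eef_rot: [-0.003, -0.601, 0.799, 0.001]
force: [-0.8, 0.2, 0.0]
gripper_width: 0.0855
```

>>> {"op": "arm_command", "data": {"rot": [[0,0,1],[0,0,1],[0,0,1],[0,0,1],[0,0,1],[0,0,1],[0,0,1],[0,0,1]], "dp": [[0,0,0],[0,0,0],[0,0,0],[0,0,0],[0,0,0],[0,0,0],[0,0,0],[0,0,0]], "hand": [1,1,1,1,1,1,1,1]}}

```text
t: 31.98
tool_pos: [0.4543, -0.2848, 0.2346]
eef_rot: [-0.003, -0.224, 0.975, -0.0]
force: [-0.1, -0.4, -0.3]
gripper_width: 0.0855
```

>>> {"op": "arm_command", "data": {"rot": [[0,0,1],[0,0,1],[0,0,1],[0,0,1],[0,0,1],[0,0,1],[0,0,1],[0,0,1]], "dp": [[0,0,0],[0,0,0],[0,0,0],[0,0,0],[0,0,0],[0,0,0],[0,0,0],[0,0,0]], "hand": [1,1,1,1,1,1,1,1]}}

```text
t: 32.65
tool_pos: [0.4543, -0.2848, 0.2346]
eef_rot: [-0.002, 0.192, 0.981, -0.001]
force: [1.3, 0.7, -0.2]
gripper_width: 0.0851
```

>>> {"op": "arm_command", "data": {"rot": [[0,0,0.5],[0,0,0],[0,0,0],[0,0,0],[0,0,0],[0,0,0],[0,0,0],[0,0,0]], "dp": [[0,0,0],[0.25,0.9,0],[0.25,0.9,0],[0.25,0.9,0],[0.25,0.9,0],[0.25,0.9,0],[0.25,0.9,0],[0.25,0.9,0]], "hand": [1,1,1,1,1,1,1,1]}}

```text
t: 33.32
tool_pos: [0.4962, -0.0254, 0.2337]
eef_rot: [-0.002, 0.215, 0.977, -0.002]
force: [0.2, -1.1, 0.3]
gripper_width: 0.0854
```

>>> {"op": "arm_command", "data": {"rot": [[0,0,0],[0,0,0],[0,0,0],[0,0,0],[0,0,0],[0,0,0],[0,0,0],[0,0,0]], "dp": [[0.25,0.9,0],[0.25,0.9,0],[0.25,0.9,0],[0.25,0.9,0],[0.25,0.9,0],[0.25,0.9,0],[0.25,0.9,0.2],[0.25,0.9,0.4]], "hand": [1,1,1,1,1,1,1,1]}}

```text
t: 33.98
tool_pos: [0.5455, 0.2697, 0.2096]
eef_rot: [-0.001, 0.215, 0.977, -0.002]
force: [-0.3, 0.3, 0.1]
gripper_width: 0.0855
```

>>> {"op": "arm_command", "data": {"rot": [[0,0,0],[0,0,0],[0,0,0],[0,0,0],[0,0,0],[0,0,0],[0,0,0],[0,0,0]], "dp": [[0.25,0.9,0.2],[0,0.4,0.2],[0,0,0],[0,0,0],[0,0,0],[0,0,0],[0,0,0],[0,0,0]], "hand": [1,1,1,1,1,1,1,1]}}

```text
t: 34.65
tool_pos: [0.5582, 0.3181, 0.1944]
eef_rot: [-0.001, 0.215, 0.977, -0.002]
force: [0.4, -1.9, 0.5]
gripper_width: 0.0853
```

```bash
cat > wpot.py <<'E'
from fit import *
import sys
def wood(f):
    h=cv2.cvtColor(f['pixels'],cv2.COLOR_BGR2HSV)
    return cv2.inRange(h,(7,70,70),(22,255,255))
def wpot(guess,hw,z,f=None):
    f=f or grab('wrist');m=wood(f)
    n,l,s,c=cv2.connectedComponentsWithStats(m)
    u=px(f,[*guess,z]);i=min((i for i in range(1,n) if s[i,4]>300),key=lambda i:np.hypot(*(c[i]-u)))
    p=at(f,*c[i],z)
    b=max((fit(f,(l==i)*1.,lambda x,y,t:box(x,y,t,hw,z-.001,z),[p[0],p[1],t0],np.array([.003,.003,.15])) for t0 in(0,.5,1.)),key=lambda r:r[1])
    print('pot',u.round(),c[i].round(),'->',b[0][:2].round(4),'ang',np.degrees(b[0][2]).round(1)%90,'iou',round(b[1],3))
    return b[0]
E
python3 - <<'E'
from wpot import *
info()
f=grab('wrist','w4'); wpot([.5614,.321],.026,.046,f)
E
```

```text
t 34.65 pos [0.5582 0.3181 0.1944] yaw 155.1 zaxis [-0.003 -0.004 -1.   ] F [ 0.4 -1.9  0.5] T [ 0.03 -0.03 -0.01] w 0.0853 j [ 0.41  0.54  0.13  1.17 -0.    0.84]
pot [281. 196.] [282. 194.] -> [0.5615 0.3218] ang 66.3 iou 0.907
```

View pics/w4.png

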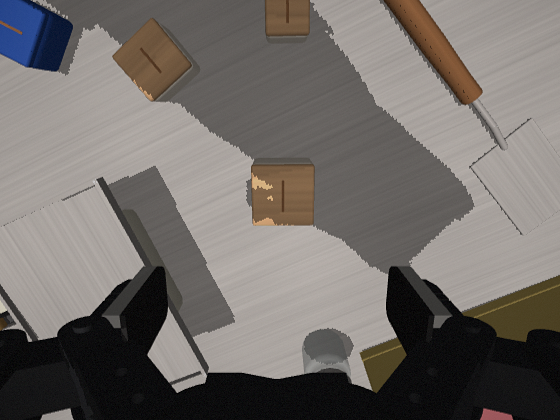

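Wrist view: large pot at (282,194) square in the jaws; the others at top (152,60) and (288,15), clear. Descend and grip.

>>> {"op": "arm_command", "data": {"rot": [[0,0,-0.2],[0,0,0],[0,0,0],[0,0,0],[0,0,0],[0,0,0],[0,0,0],[0,0,0]], "dp": [[-0.04,0.14,0.5],[0,0,0.8],[0,0,0.8],[0,0,0.8],[0,0,0.7],[0,0,0.5],[0,0,0.3],[0,0,0.12]], "hand": [1,1,1,1,1,1,1,1], "grip_force": 50}}

```text
t: 35.37
tool_pos: [0.5603, 0.3219, 0.0113]
eef_rot: [-0.002, 0.205, 0.979, -0.003]
force: [-0.6, -0.0, -0.0]
gripper_width: 0.0855
```

>>> {"op": "arm_command", "data": {"rot": [[0,0,0],[0,0,0],[0,0,0],[0,0,0],[0,0,0],[0,0,0],[0,0,0],[0,0,0]], "dp": [[0,0,0],[0,0,0],[0,0,0],[0,0,0],[0,0,0],[0,0,0],[0,0,0],[0,0,0]], "hand": [1,-1,-1,-1,-1,-1,-1,-1]}}

```text
t: 36.03
tool_pos: [0.5623, 0.323, 0.0147]
eef_rot: [-0.0, 0.205, 0.979, -0.002]
force: [-1.2, -0.7, 7.2]
gripper_width: 0.051
```

```bash
python3 -c "
from h import *
info()"
```

```text
t 36.03 pos [0.5623 0.323  0.0147] yaw 156.4 zaxis [-0.001 -0.003 -1.   ] F [-1.2 -0.7  7.2] T [-0.21  0.2   0.  ] w 0.051 j [ 0.41  0.7  -0.08  0.79 -0.    0.82]
```

>>> {"op": "arm_command", "data": {"rot": [[0,0,0],[0,0,0],[0,0,0],[0,0,0],[0,0,-1],[0,0,-1],[0,0,-1],[0,0,-0.77]], "dp": [[0,0,-0.4],[0,0,-0.8],[0,0,-0.8],[0,0,-0.8],[0,0,-0.6],[0,0,0],[0,0,0],[0,0,0]], "hand": [-1,-1,-1,-1,-1,-1,-1,-1]}}

```text
t: 36.7
tool_pos: [0.562, 0.3234, 0.1502]
eef_rot: [-0.001, 0.006, 1.0, -0.002]
force: [-0.5, 1.0, -2.1]
gripper_width: 0.0514
```

>>> {"op": "arm_command", "data": {"rot": [[0,0,0],[0,0,0],[0,0,0],[0,0,0],[0,0,0],[0,0,0],[0,0,0],[0,0,0]], "dp": [[0.15,-0.6,0],[0.15,-0.65,0],[0.15,-0.65,0],[0.15,-0.65,0],[0.15,-0.65,0],[0.15,-0.65,0],[0.1,-0.47,0],[0,0,0]], "hand": [-1,-1,-1,-1,-1,-1,-1,-1]}}

```text
t: 37.37
tool_pos: [0.5179, 0.1481, 0.1504]
eef_rot: [-0.002, 0.01, 1.0, -0.002]
force: [0.1, -0.1, -1.7]
gripper_width: 0.0513
```

```bash
python3 - <<'E'
from h import *
info(); go([.519,.151,.097],179)
f=grab('wrist','w5')
for dx,dy in((-.088,.058),(-.088,-.058),(.088,-.058),(.088,.058)): print(px(f,[.569+dx,.151+dy,.084]).round())
E
```

```text
t 37.37 pos [0.5179 0.1481 0.1504] yaw 178.9 zaxis [-0.003 -0.005 -1.   ] F [ 0.1 -0.1 -1.7] T [ 0.06 -0.02 -0.05] w 0.0513 j [ 0.15  0.38 -0.25  0.95 -0.    0.17]
units [-0.03  0.08  1.33] yaw 178.9 turn z -0.02
[382. 160.]
[178. 164.]
[201. 417.]
[368. 415.]
```

View pics/w5.png

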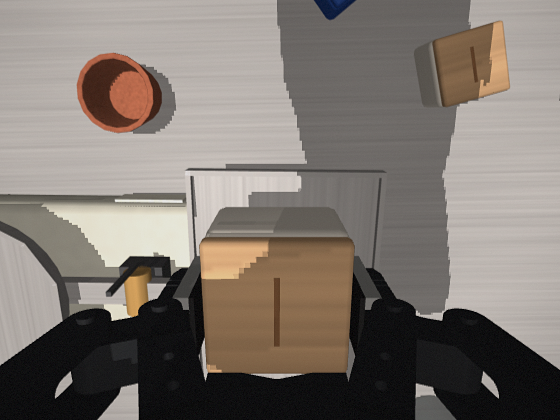

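Wrist view: near rim of the load pan runs (187,170)–(385,170), so the pan centre is about 4 mm farther and 3 mm left of my estimate. Corrected and lowered.

>>> {"op": "arm_command", "data": {"rot": [[0,0,0],[0,0,0],[0,0,0],[0,0,0],[0,0,0],[0,0,0],[0,0,0],[0,0,0]], "dp": [[-0.12,0.14,0.2],[0,0,0.3],[0,0,0.3],[0,0,0.3],[0,0,0.15],[0,0,0.1],[0,0,0.05],[0,0,0]], "hand": [-1,-1,-1,-1,-1,-1,-1,-1]}}

```text
t: 38.08
tool_pos: [0.5235, 0.1568, 0.0935]
eef_rot: [-0.002, 0.008, 1.0, -0.002]
force: [0.5, 0.2, -1.5]
gripper_width: 0.0513
```

```bash
python3 -c "
from h import *
info()"
```

```text
t 38.08 pos [0.5235 0.1568 0.0935] yaw 179.0 zaxis [-0.003 -0.004 -1.   ] F [ 0.5  0.2 -1.5] T [-0.01 -0.03  0.04] w 0.0513 j [ 0.16  0.45 -0.3   0.82 -0.    0.18]
```

>>> {"op": "arm_command", "data": {"rot": [[0,0,0],[0,0,0],[0,0,0],[0,0,0],[0,0,0],[0,0,0],[0,0,0],[0,0,0]], "dp": [[0,-0.08,0.05],[0,0,0.05],[0,0,0.05],[0,0,0.05],[0,0,0.05],[0,0,0.03],[0,0,0],[0,0,0]], "hand": [-1,-1,-1,-1,-1,-1,-1,-1]}}

```text
t: 38.75
tool_pos: [0.5232, 0.1531, 0.0825]
eef_rot: [-0.002, 0.009, 1.0, -0.002]
force: [0.3, 0.3, -0.7]
gripper_width: 0.051
```

```bash
python3 -c "
from h import *
info()"
```

```text
t 38.75 pos [0.5232 0.1531 0.0825] yaw 179.0 zaxis [-0.003 -0.004 -1.   ] F [ 0.3  0.3 -0.7] T [-0.1  -0.03  0.02] w 0.051 j [ 0.15  0.46 -0.32  0.79 -0.    0.17]
```

>>> {"op": "arm_command", "data": {"rot": [[0,0,0],[0,0,0],[0,0,0],[0,0,0],[0,0,0],[0,0,0],[0,0,0],[0,0,0]], "dp": [[0,0,0.04],[0,0,0.04],[0,0,0],[0,0,0],[0,0,0],[0,0,0],[0,0,0],[0,0,0]], "hand": [-1,-1,-1,-1,0.4,0.4,0.4,0.4]}}

```text
t: 39.42
tool_pos: [0.5233, 0.1531, 0.0794]
eef_rot: [-0.002, 0.009, 1.0, -0.002]
force: [-0.5, 0.1, -0.5]
gripper_width: 0.0597
```

>>> {"op": "arm_command", "data": {"rot": [[0,0,0],[0,0,0],[0,0,0],[0,0,0],[0,0,0],[0,0,0],[0,0,0],[0,0,0]], "dp": [[0,0,-0.2],[0,0,-0.6],[0,0,-0.8],[0,0,-0.8],[0,0,-0.6],[0.6,0.7,0],[0.6,0.7,0],[0.6,0.7,0]], "hand": [0.4,0.4,0.4,0.4,0.4,0.4,0.4,0.4]}}

```text
t: 40.08
tool_pos: [0.4528, 0.2394, 0.2004]
eef_rot: [-0.001, 0.009, 1.0, -0.002]
force: [0.4, 1.2, 0.1]
gripper_width: 0.0597
```

>>> {"op": "arm_command", "data": {"rot": [[0,0,0],[0,0,-1],[0,0,-1],[0,0,-0.6],[0,0,0],[0,0,0],[0,0,0],[0,0,0]], "dp": [[0.6,0.85,0],[0,0,0],[0,0,0],[0,0,0],[0,0,0],[0,0,0],[0,0,0],[0,0,0]], "hand": [0.4,0.4,0.4,0.4,0.7,0.7,0.7,0.7]}}

```text
t: 40.75
tool_pos: [0.4299, 0.273, 0.1994]
eef_rot: [-0.002, -0.126, 0.992, -0.002]
force: [-0.8, -0.4, -0.6]
gripper_width: 0.0725
```

```bash
python3 - <<'E'
from wpot import *
info()
p=wpot([.427,.2744],.022,.042)
y=np.degrees(p[2])%90; go([p[0],p[1],.012],180+y if y<45 else 90+y)
E
```

```text
t 40.75 pos [0.4299 0.273  0.1994] yaw -165.5 zaxis [-0.003 -0.004 -1.   ] F [-0.8 -0.4 -0.6] T [ 0.03 -0.   -0.03] w 0.0725 j [ 0.42  0.29 -0.25  1.04 -0.    0.17]
pot [279. 189.] [280. 187.] -> [0.4262 0.2756] ang 13.3 iou 0.897
units [0.05 0.1  4.68] yaw -165.5 turn z -59.80
```

>>> {"op": "arm_command", "data": {"rot": [[0,0,0.2],[0,0,0],[0,0,0],[0,0,0],[0,0,0],[0,0,0],[0,0,0],[0,0,0]], "dp": [[0.06,0.11,0.5],[0,0,0.8],[0,0,0.8],[0,0,0.8],[0,0,0.7],[0,0,0.5],[0,0,0.4],[0,0,0.12]], "hand": [0.7,0.7,0.7,0.7,0.7,0.7,0.7,0.7]}}

```text
t: 41.47
tool_pos: [0.4243, 0.2752, 0.0121]
eef_rot: [-0.004, -0.116, 0.993, -0.002]
force: [-0.2, 0.5, 0.8]
gripper_width: 0.0729
```

>>> {"op": "arm_command", "data": {"rot": [[0,0,0],[0,0,0],[0,0,0],[0,0,0],[0,0,0],[0,0,0],[0,0,0],[0,0,0]], "dp": [[0,0,0],[0,0,0],[0,0,0],[0,0,0],[0,0,0],[0,0,0],[0,0,0],[0,0,0]], "hand": [0.7,-1,-1,-1,-1,-1,-1,-1]}}

```text
t: 42.13
tool_pos: [0.4268, 0.2766, 0.0158]
eef_rot: [-0.001, -0.117, 0.993, -0.001]
force: [-0.8, -0.3, 7.4]
gripper_width: 0.0431
```

```bash
python3 -c "
from h import *
info()"
```

```text
t 42.13 pos [0.4268 0.2766 0.0158] yaw -166.6 zaxis [-0.001 -0.003 -1.   ] F [-0.8 -0.3  7.4] T [-0.16  0.15  0.04] w 0.0431 j [ 0.43  0.49 -0.49  0.59 -0.    0.2 ]
```

>>> {"op": "arm_command", "data": {"rot": [[0,0,0],[0,0,0],[0,0,0],[0,0,0],[0,0,0],[0,0,1],[0,0,1],[0,0,0.4]], "dp": [[0,0,-0.4],[0,0,-0.8],[0,0,-0.8],[0,0,-0.8],[0,0,-0.8],[0,0,0],[0,0,0],[0,0,0]], "hand": [-1,-1,-1,-1,-1,-1,-1,-1]}}

```text
t: 42.8
tool_pos: [0.4267, 0.277, 0.1599]
eef_rot: [-0.0, 0.012, 1.0, -0.001]
force: [0.9, -0.9, -1.1]
gripper_width: 0.0431
```

>>> {"op": "arm_command", "data": {"rot": [[0,0,0],[0,0,0],[0,0,0],[0,0,0],[0,0,0],[0,0,0],[0,0,0],[0,0,0]], "dp": [[-0.4,-0.3,0],[-0.7,-0.54,0],[-0.7,-0.54,0],[-0.7,-0.54,0],[-0.7,-0.54,0],[-0.7,-0.54,0],[0,0,0],[0,0,0]], "hand": [-1,-1,-1,-1,-1,-1,-1,-1]}}

```text
t: 43.47
tool_pos: [0.5813, 0.1526, 0.1586]
eef_rot: [-0.001, 0.01, 1.0, -0.002]
force: [-0.0, 0.5, -1.5]
gripper_width: 0.043
```

```bash
python3 - <<'E'
from h import *
info(); go([.581,.1535,.081],179); grab('wrist','w6')
E
```

```text
t 43.47 pos [0.5813 0.1526 0.1586] yaw 178.9 zaxis [-0.003 -0.004 -1.   ] F [-0.   0.5 -1.5] T [0.04 0.04 0.03] w 0.043 j [ 0.14  0.48 -0.06  1.03 -0.    0.16]
units [0.   0.03 1.94] yaw 178.9 turn z -0.02
```

View pics/w6.png

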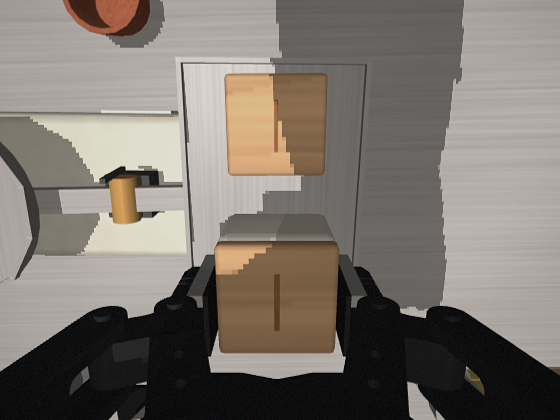

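Pot a stands squarely in the pan at (276,124), with pot b held above the middle. Lower.

>>> {"op": "arm_command", "data": {"rot": [[0,0,0],[0,0,0],[0,0,0],[0,0,0],[0,0,0],[0,0,0],[0,0,0],[0,0,0]], "dp": [[-0.01,0.01,0.4],[0,0,0.5],[0,0,0.4],[0,0,0.3],[0,0,0.15],[0,0,0.1],[0,0,0.07],[0,0,0]], "hand": [-1,-1,-1,-1,-1,-1,-1,-1]}}

```text
t: 44.18
tool_pos: [0.5801, 0.1545, 0.0818]
eef_rot: [-0.001, 0.008, 1.0, -0.002]
force: [-0.9, 0.0, -0.8]
gripper_width: 0.0432
```

```bash
python3 -c "
from h import *
info()"
```

```text
t 44.18 pos [0.5801 0.1545 0.0818] yaw 179.0 zaxis [-0.003 -0.004 -1.   ] F [-0.9  0.  -0.8] T [0.01 0.01 0.  ] w 0.0432 j [ 0.14  0.55 -0.16  0.86 -0.    0.16]
```

>>> {"op": "arm_command", "data": {"rot": [[0,0,0],[0,0,0],[0,0,0],[0,0,0],[0,0,0],[0,0,0],[0,0,0],[0,0,0]], "dp": [[0,0,0.03],[0,0,0.03],[0,0,0],[0,0,0],[0,0,0],[0,0,0],[0,0,0],[0,0,0]], "hand": [-1,-1,-1,0.3,0.3,0.3,0.3,0.3]}}

```text
t: 44.85
tool_pos: [0.5802, 0.1541, 0.0792]
eef_rot: [-0.002, 0.009, 1.0, -0.002]
force: [0.3, -0.4, 0.4]
gripper_width: 0.0555
```

>>> {"op": "arm_command", "data": {"rot": [[0,0,0],[0,0,0],[0,0,0],[0,0,0],[0,0,0],[0,0,0],[0,0,0],[0,0,0]], "dp": [[0,0,-0.2],[0,0,-0.6],[0,0,-0.8],[0,0,-0.8],[0,0,-0.6],[0.52,0.8,0],[0.52,0.8,0],[0.52,0.8,0]], "hand": [0.3,0.3,0.3,0.3,0.3,0.3,0.3,0.3]}}

```text
t: 45.52
tool_pos: [0.5197, 0.2523, 0.2002]
eef_rot: [-0.001, 0.01, 1.0, -0.002]
force: [1.7, 0.3, -0.1]
gripper_width: 0.0555
```

>>> {"op": "arm_command", "data": {"rot": [[0,0,0],[0,0,0],[0,0,0],[0,0,0],[0,0,1],[0,0,1],[0,0,1],[0,0,1]], "dp": [[0.52,0.8,0],[0.52,0.8,0],[0.52,0.8,0],[0.52,0.8,0],[0,0,0],[0,0,0],[0,0,0],[0,0,0]], "hand": [0.3,0.3,0.3,0.3,0.3,0.3,0.3,0.3]}}

```text
t: 46.18
tool_pos: [0.4386, 0.3814, 0.1994]
eef_rot: [-0.001, 0.218, 0.976, -0.002]
force: [0.5, -1.0, 0.5]
gripper_width: 0.0555
```

```bash
python3 - <<'E'
from wpot import *
info()
f=grab('wrist','w7')
p=wpot([.438,.381],.017,.038,f)
y=np.degrees(p[2])%90; go([p[0],p[1],.013],180+y if y<45 else 90+y)
E
```

```text
t 46.18 pos [0.4386 0.3814 0.1994] yaw 154.8 zaxis [-0.003 -0.004 -1.   ] F [ 0.5 -1.   0.5] T [ 0.04  0.   -0.05] w 0.0555 j [ 0.59  0.42 -0.05  1.11 -0.    1.03]
pot [276. 190.] [277. 188.] -> [0.4373 0.3821] ang 66.4 iou 0.854
units [0.04 0.02 4.66] yaw 154.3 turn z -0.35
```

>>> {"op": "arm_command", "data": {"rot": [[0,0,-0.3],[0,0,0],[0,0,0],[0,0,0],[0,0,0],[0,0,0],[0,0,0],[0,0,0]], "dp": [[0.04,0.04,0.5],[0,0,0.8],[0,0,0.8],[0,0,0.8],[0,0,0.7],[0,0,0.5],[0,0,0.4],[0,0,0.12]], "hand": [0.3,0.3,0.3,0.3,0.3,0.3,0.3,0.3]}}

```text
t: 46.9
tool_pos: [0.4363, 0.3815, 0.0118]
eef_rot: [-0.002, 0.2, 0.98, -0.003]
force: [-0.0, -0.3, -0.5]
gripper_width: 0.0555
```

>>> {"op": "arm_command", "data": {"rot": [[0,0,0],[0,0,0],[0,0,0],[0,0,0],[0,0,0],[0,0,0],[0,0,0],[0,0,0]], "dp": [[0,0,0],[0,0,0],[0,0,0],[0,0,0],[0,0,0],[0,0,0],[0,0,0],[0,0,0]], "hand": [0.3,-1,-1,-1,-1,-1,-1,-1]}}

```text
t: 47.57
tool_pos: [0.4386, 0.3832, 0.0155]
eef_rot: [-0.0, 0.201, 0.98, -0.001]
force: [-1.3, -0.5, 7.1]
gripper_width: 0.0336
```

```bash
python3 -c "
from h import *
info()"
```

```text
t 47.57 pos [0.4386 0.3832 0.0155] yaw 156.8 zaxis [-0.001 -0.002 -1.   ] F [-1.3 -0.5  7.1] T [-0.04  0.08  0.02] w 0.0336 j [ 0.59  0.6  -0.28  0.69 -0.    1.  ]
```

>>> {"op": "arm_command", "data": {"rot": [[0,0,0],[0,0,0],[0,0,0],[0,0,0],[0,0,-1],[0,0,-1],[0,0,-1],[0,0,-0.7]], "dp": [[0,0,-0.4],[0,0,-0.8],[0,0,-0.8],[0,0,-0.8],[0,0,-0.8],[0,0,0],[0,0,0],[0,0,0]], "hand": [-1,-1,-1,-1,-1,-1,-1,-1]}}

```text
t: 48.23
tool_pos: [0.4384, 0.3834, 0.1595]
eef_rot: [-0.001, 0.006, 1.0, -0.001]
force: [-0.4, 0.5, -1.2]
gripper_width: 0.033
```

>>> {"op": "arm_command", "data": {"rot": [[0,0,0],[0,0,0],[0,0,0],[0,0,0],[0,0,0],[0,0,0],[0,0,0],[0,0,0]], "dp": [[-0.62,-0.7,0],[-0.62,-0.7,0],[-0.62,-0.7,0],[-0.62,-0.7,0],[-0.62,-0.7,0],[-0.62,-0.7,0],[-0.62,-0.7,0],[-0.62,-0.7,0]], "hand": [-1,-1,-1,-1,-1,-1,-1,-1]}}

```text
t: 48.9
tool_pos: [0.6336, 0.154, 0.159]
eef_rot: [-0.001, 0.009, 1.0, -0.002]
force: [1.2, 0.7, -0.4]
gripper_width: 0.0332
```

>>> {"op": "arm_command", "data": {"rot": [[0,0,0],[0,0,0],[0,0,0],[0,0,0],[0,0,0],[0,0,0],[0,0,0],[0,0,0]], "dp": [[0,0,0],[0,0,0],[0,0,0],[0,0,0],[0,0,0],[0,0,0],[0,0,0],[0,0,0]], "hand": [-1,-1,-1,-1,-1,-1,-1,-1]}}

```text
t: 49.57
tool_pos: [0.6323, 0.1562, 0.1584]
eef_rot: [-0.002, 0.008, 1.0, -0.002]
force: [0.3, 0.1, 0.1]
gripper_width: 0.033
```

```bash
python3 -c "
from h import *
info(); go([.633,.1535,.081],179)"
```

```text
t 49.57 pos [0.6323 0.1562 0.1584] yaw 179.1 zaxis [-0.003 -0.004 -1.   ] F [0.3 0.1 0.1] T [ 0.03 -0.03  0.04] w 0.033 j [ 0.13  0.58  0.1   1.1  -0.    0.15]
units [-0.02 -0.06  1.93] yaw 179.1 turn z 0.01
```

>>> {"op": "arm_command", "data": {"rot": [[0,0,0],[0,0,0],[0,0,0],[0,0,0],[0,0,0],[0,0,0],[0,0,0],[0,0,0]], "dp": [[-0.02,-0.07,0.4],[0,0,0.5],[0,0,0.4],[0,0,0.3],[0,0,0.15],[0,0,0.1],[0,0,0.07],[0,0,0.04]], "hand": [-1,-1,-1,-1,-1,-1,-1,-1]}}

```text
t: 50.23
tool_pos: [0.6333, 0.1526, 0.0801]
eef_rot: [-0.001, 0.009, 1.0, -0.002]
force: [-0.7, -0.1, -1.0]
gripper_width: 0.0327
```

>>> {"op": "arm_command", "data": {"rot": [[0,0,0],[0,0,0],[0,0,0],[0,0,0],[0,0,0],[0,0,0],[0,0,0],[0,0,0]], "dp": [[0,0,0.02],[0,0,0],[0,0,0],[0,0,0],[0,0,0],[0,0,0],[0,0,0],[0,0,0]], "hand": [-1,-1,-1,0.1,0.1,0.1,0.1,0.1]}}

```text
t: 50.9
tool_pos: [0.633, 0.1525, 0.079]
eef_rot: [-0.002, 0.009, 1.0, -0.002]
force: [0.3, -0.6, -0.0]
gripper_width: 0.0469
```

>>> {"op": "arm_command", "data": {"rot": [[0,0,0],[0,0,0],[0,0,0],[0,0,0],[0,0,0],[0,0,0],[0,0,0],[0,0,0]], "dp": [[0,0,-0.2],[0,0,-0.6],[0,0,-0.8],[0,0,-0.8],[0,0,-0.8],[0,0,-0.6],[0,0,0],[0,0,0]], "hand": [0.1,0.1,0.1,0.1,0.1,0.1,0.1,0.1]}}

```text
t: 51.57
tool_pos: [0.6345, 0.1532, 0.2332]
eef_rot: [0.0, 0.009, 1.0, -0.002]
force: [0.2, 0.3, -0.1]
gripper_width: 0.0472
```

```bash
python3 - <<'E'
from h import *
info(); f=grab('wrist','w8')
g=grab('top','top2')
b=cv2.resize(g['pixels'][110:310,150:450],(560,373))
cv2.imwrite('pics/both.png',np.vstack([cv2.resize(f['pixels'][:, :],(300,225))[:, :], cv2.resize(g['pixels'][140:290,230:430],(300,225)), ]) if 0 else np.hstack([cv2.resize(f['pixels'],(400,300)),cv2.resize(g['pixels'][140:290,230:430],(400,300))]))
E
```

```text
t 51.57 pos [0.6345 0.1532 0.2332] yaw 179.0 zaxis [ 0.    -0.003 -1.   ] F [ 0.2  0.3 -0.1] T [ 0.   -0.02 -0.02] w 0.0472 j [ 0.13  0.54  0.24  1.27 -0.    0.14]
```

View pics/both.png

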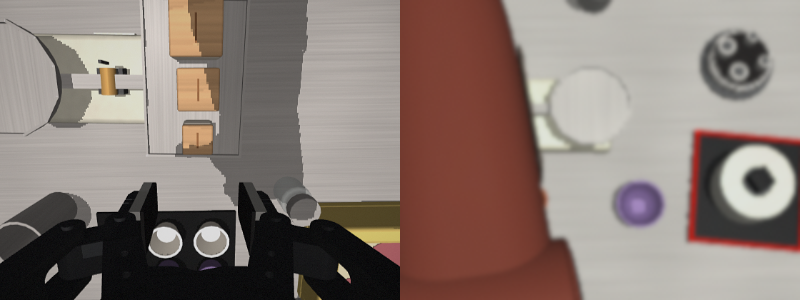

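All three pots stand inside the load pan, clear of its rim; the lid is in the tray, the round pan is up. Now go over the stand for the weights.

>>> {"op": "arm_command", "data": {"rot": [[0,0,0],[0,0,0],[0,0,0],[0,0,0],[0,0,0],[0,0,0],[0,0,0],[0,0,0]], "dp": [[-0.05,-0.8,0],[-0.05,-0.9,0],[-0.05,-0.9,0],[-0.05,-0.9,0],[-0.05,-0.9,0],[-0.05,-0.9,0],[-0.05,-0.9,0],[-0.05,-0.9,0]], "hand": [0,0,0,0,0,0,0,0], "grip_force": 40}}

```text
t: 52.33
tool_pos: [0.6436, -0.1327, 0.2306]
eef_rot: [-0.003, 0.009, 1.0, -0.002]
force: [1.1, 1.0, 0.2]
gripper_width: 0.0423
```

>>> {"op": "arm_command", "data": {"rot": [[0,0,0],[0,0,0],[0,0,0],[0,0,0],[0,0,0],[0,0,0],[0,0,0],[0,0,0]], "dp": [[-0.05,-0.9,0],[-0.05,-0.9,0],[-0.05,-0.9,0.1],[-0.04,-0.9,0.2],[0,0,0.4],[0,0,0.1],[0,0,0],[0,0,0]], "hand": [0,0,0,0,0,0,0,0]}}

```text
t: 53.0
tool_pos: [0.6492, -0.274, 0.2001]
eef_rot: [-0.002, 0.008, 1.0, -0.001]
force: [0.3, 0.4, -1.0]
gripper_width: 0.0428
```

```bash
python3 - <<'E'
from h import *
info(); f=grab('wrist','w9')
u,v=px(f,[.6506,-.2838,.068]).round().astype(int); print(u,v,px(f,[.6806,-.2838,.068]))
i=f['pixels'][v-90:v+90,u-90:u+90]; a=cv2.resize(i,(540,540),interpolation=cv2.INTER_CUBIC); 
g=grab('top','top3');print('wp',at(g,325,193,.099))
s=grab('scene','scene3')
for n,p in(('B1',(242,332.7)),('B2',(263,334)),('S1',(237.3,348.7)),('S2',(259.3,351))): print(n,at(s,*p,.055).round(4))
print('clip',v-90,u-90)
cv2.imwrite('pics/stand.png',a)
E
```

```text
t 53.0 pos [ 0.6492 -0.274   0.2001] yaw 179.1 zaxis [-0.005 -0.003 -1.   ] F [ 0.3  0.4 -1. ] T [ 0.   -0.02 -0.04] w 0.0428 j [-0.5   0.67  0.38  1.28 -0.   -0.48]
264 201 [264.55905768 237.51699732]
wp [ 0.56454927 -0.04712927  0.099     ]
B1 [ 0.6235 -0.2751  0.055 ]
B2 [ 0.6615 -0.2581  0.055 ]
S1 [ 0.6365 -0.3125  0.055 ]
S2 [ 0.6761 -0.297   0.055 ]
clip 111 174
```

View pics/stand.png

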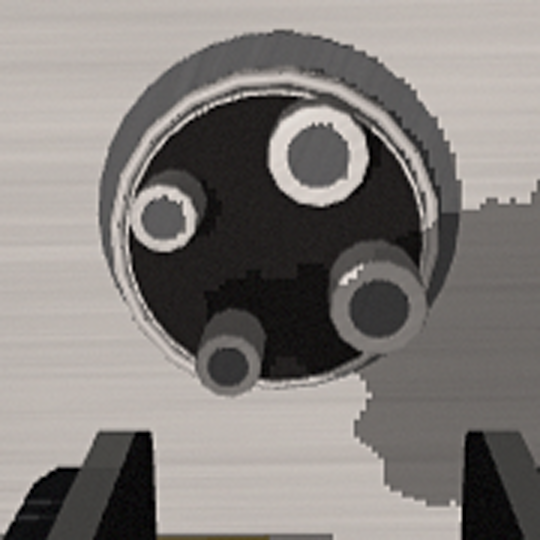

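Crop of the stand: large weights' tops at (319,155) and (378,308), small ones at (164,218) and (229,363), all upright (÷3, +174/+111 gives full pixels).

```bash
cat > plan.py <<'E'
from h import *
def pl(p,yaw):
    "shift in tool units at current yaw, and turn"
    s,M=st();d=M.T@(np.array(p)-s['tool_pos'])/.04;y=np.degrees(np.arctan2(M[1,0],M[0,0]))
    print('t',round(s['t'],1),'pos',s['tool_pos'].round(4),'yaw',y.round(1),'shift',d.round(2),'turn',round(-((yaw-y+180)%360-180)/6,2),'F',s['force'].round(1),'w',round(s['gripper_width'],4))
E
python3 - <<'E'
from h import *
f=grab('wrist');P=[]
for n,x,y in(('B1',319,155),('B2',378,308),('S1',164,218),('S2',229,363)):
    p=at(f,174+x/3,111+y/3,.068);P.append(p);print(n,p.round(4))
c=np.mean(P,0);print('c',c.round(4))
for p in P: d=(p-c)[:2];print(np.hypot(*d).round(4),np.degrees(np.arctan2(d[1],d[0])).round(1))
from plan import pl
pl([P[0][0],P[0][1],.16],179)
E
```

```text
B1 [ 0.623 -0.271  0.068]
B2 [ 0.6631 -0.2562  0.068 ]
S1 [ 0.6385 -0.3107  0.068 ]
S2 [ 0.6776 -0.2955  0.068 ]
c [ 0.6506 -0.2833  0.068 ]
0.0302 155.9
0.0299 65.2
0.0299 -113.8
0.0297 -24.1
t 53.2 pos [ 0.6502 -0.2745  0.2016] yaw 179.1 shift [0.68 0.08 1.04] turn 0.01 F [0.4 0.5 0.4] w 0.0427
```

>>> {"op": "arm_command", "data": {"rot": [[0,0,1],[0,0,1],[0,0,1],[0,0,0.9],[0,0,0],[0,0,0],[0,0,0],[0,0,0]], "dp": [[0,0,0],[0,0,0],[0,0,0],[0,0,0],[0.65,-0.2,0],[0,0,0.9],[0,0,0.9],[0,0,0.9]], "hand": [-0.1,-0.1,-0.1,-0.1,-0.1,-0.1,-0.1,-0.1]}}

```text
t: 53.87
tool_pos: [0.623, -0.2722, 0.0932]
eef_rot: [0.0, 0.211, 0.977, -0.003]
force: [0.3, -0.7, -0.2]
gripper_width: 0.0386
```

>>> {"op": "arm_command", "data": {"rot": [[0,0,0],[0,0,0],[0,0,0],[0,0,0],[0,0,0],[0,0,0],[0,0,0],[0,0,0]], "dp": [[0,0,0.2],[0,0,0],[0,0,0],[0,0,0],[0,0,0],[0,0,0],[0,0,0],[0,0,0]], "hand": [-0.1,-0.1,-0.1,-0.1,-0.1,-0.1,-0.1,-0.1]}}

```text
t: 54.53
tool_pos: [0.6226, -0.2726, 0.0854]
eef_rot: [-0.001, 0.211, 0.977, -0.002]
force: [0.6, -0.6, -0.2]
gripper_width: 0.0386
```

```bash
python3 -c "
from plan import *
pl([.6233,-.2709,.048],155.5)"
```

```text
t 54.5 pos [ 0.6226 -0.2726  0.0854] yaw 155.6 shift [0.   0.05 0.93] turn 0.02 F [ 0.6 -0.6 -0.2] w 0.0386
```

>>> {"op": "arm_command", "data": {"rot": [[0,0,0],[0,0,0],[0,0,0],[0,0,0],[0,0,0],[0,0,0],[0,0,0],[0,0,0]], "dp": [[0,0.05,0.3],[0,0,0.3],[0,0,0.2],[0,0,0.1],[0,0,0],[0,0,0],[0,0,0],[0,0,0]], "hand": [-0.1,-0.1,-0.1,-0.1,-0.1,-1,-1,-1], "grip_force": 40}}

```text
t: 55.2
tool_pos: [0.6232, -0.2709, 0.0491]
eef_rot: [-0.001, 0.211, 0.977, -0.002]
force: [-0.6, -1.0, -1.2]
gripper_width: 0.0242
```

>>> {"op": "arm_command", "data": {"rot": [[0,0,0],[0,0,0],[0,0,0],[0,0,0],[0,0,0],[0,0,0],[0,0,0],[0,0,0]], "dp": [[0,0,0],[0,0,0],[0,0,0],[0,0,0],[0,0,0],[0,0,0],[0,0,0],[0,0,0]], "hand": [-1,-1,-1,-1,-1,-1,-1,-1]}}

```text
t: 55.87
tool_pos: [0.6229, -0.2707, 0.0487]
eef_rot: [-0.001, 0.211, 0.977, -0.002]
force: [-1.0, 0.3, -1.3]
gripper_width: 0.0245
```

```bash
python3 -c "
from plan import *
pl([.6233,-.2709,.15],180)"
```

```text
t 55.9 pos [ 0.6229 -0.2707  0.0487] yaw 155.6 shift [-0.01 -0.01 -2.53] turn -4.07 F [-1.   0.3 -1.3] w 0.0245
```

>>> {"op": "arm_command", "data": {"rot": [[0,0,0],[0,0,0],[0,0,0],[0,0,0],[0,0,0],[0,0,0],[0,0,0],[0,0,0]], "dp": [[0,0,-0.3],[0,0,-0.7],[0,0,-0.8],[0,0,-0.8],[0.62,0.65,0],[0.62,0.65,0],[0.62,0.65,0],[0.62,0.65,0]], "hand": [-1,-1,-1,-1,-1,-1,-1,-1]}}

```text
t: 56.53
tool_pos: [0.5753, -0.1335, 0.1535]
eef_rot: [-0.001, 0.212, 0.977, -0.002]
force: [1.0, -0.7, -0.8]
gripper_width: 0.0246
```

>>> {"op": "arm_command", "data": {"rot": [[0,0,0],[0,0,0],[0,0,0],[0,0,0],[0,0,0],[0,0,0],[0,0,0],[0,0,0]], "dp": [[0.62,0.65,0],[0.62,0.65,0],[0.62,0.64,0],[0,0,0],[0,0,0],[0,0,0],[0,0,0],[0,0,0]], "hand": [-1,-1,-1,-1,-1,-1,-1,-1]}}

```text
t: 57.2
tool_pos: [0.5407, -0.0342, 0.1522]
eef_rot: [-0.001, 0.212, 0.977, -0.002]
force: [-0.8, -0.6, -1.5]
gripper_width: 0.0242
```

```bash
python3 - <<'E'
from plan import *
pl([.5397,-.0336,.1015],155.5)
f=grab('wrist','w10'); print([px(f,[.567+.058*np.cos(a),-.046+.058*np.sin(a),.099]).round().tolist() for a in np.arange(0,6.2,.785)])
E
```

```text
t 57.2 pos [ 0.5407 -0.0342  0.1522] yaw 155.5 shift [0.03 0.01 1.27] turn 0.01 F [-0.8 -0.6 -1.5] w 0.0242
[[315.0, 357.0], [367.0, 310.0], [370.0, 240.0], [314.0, 187.0], [232.0, 190.0], [180.0, 246.0], [188.0, 315.0], [243.0, 359.0]]
```

View pics/w10.png

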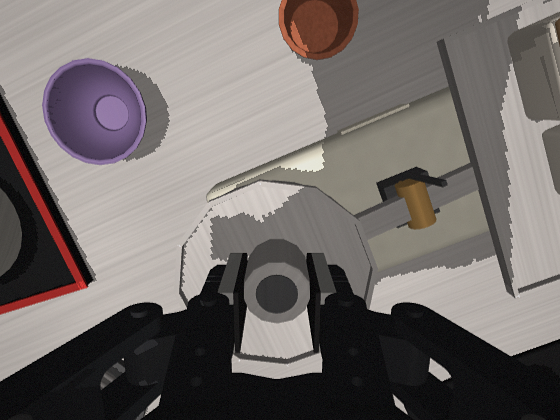

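Pan outline (181–375 wide, top ≈183) matches my prediction to about 1 mm; the weight hangs over its planned spot. Lower and release.

>>> {"op": "arm_command", "data": {"rot": [[0,0,0],[0,0,0],[0,0,0],[0,0,0],[0,0,0],[0,0,0],[0,0,0],[0,0,0]], "dp": [[0.03,0.01,0.3],[0,0,0.4],[0,0,0.3],[0,0,0.15],[0,0,0.07],[0,0,0.05],[0,0,0],[0,0,0]], "hand": [-1,-1,-1,-1,-1,-1,-1,-1]}}

```text
t: 57.92
tool_pos: [0.5395, -0.0327, 0.1017]
eef_rot: [-0.001, 0.211, 0.977, -0.002]
force: [0.0, 0.4, -1.6]
gripper_width: 0.0244
```

```bash
python3 -c "
from plan import *
pl([.5397,-.0336,.1007],155.5)"
```

```text
t 57.9 pos [ 0.5395 -0.0327  0.1017] yaw 155.6 shift [-0.01 -0.02  0.03] turn 0.02 F [ 0.   0.4 -1.6] w 0.0244
```

>>> {"op": "arm_command", "data": {"rot": [[0,0,0],[0,0,0],[0,0,0],[0,0,0],[0,0,0],[0,0,0],[0,0,0],[0,0,0]], "dp": [[0,0,0.04],[0,0,0],[0,0,0],[0,0,0],[0,0,0],[0,0,0],[0,0,-0.2],[0,0,-0.5]], "hand": [-1,-1,-0.2,-0.2,-0.2,-0.2,-0.2,-0.2]}}

```text
t: 58.58
tool_pos: [0.5374, -0.0321, 0.1263]
eef_rot: [-0.003, 0.211, 0.977, -0.002]
force: [0.8, -0.2, -0.5]
gripper_width: 0.0341
```

>>> {"op": "arm_command", "data": {"rot": [[0,0,0],[0,0,0],[0,0,0],[0,0,0],[0,0,0],[0,0,0],[0,0,0],[0,0,0]], "dp": [[0,0,-0.7],[-0.6,-0.44,0],[-0.64,-0.48,0],[-0.64,-0.48,0],[-0.64,-0.48,0],[-0.64,-0.48,0],[-0.64,-0.48,0],[-0.64,-0.48,0]], "hand": [-0.1,-0.1,-0.1,-0.1,-0.1,-0.1,-0.1,-0.1]}}

```text
t: 59.25
tool_pos: [0.6467, -0.2281, 0.1567]
eef_rot: [-0.001, 0.211, 0.977, -0.002]
force: [2.2, 0.7, 0.0]
gripper_width: 0.0384
```

>>> {"op": "arm_command", "data": {"rot": [[0,0,0],[0,0,0],[0,0,0],[0,0,0],[0,0,0],[0,0,0],[0,0,0],[0,0,0]], "dp": [[-0.64,-0.48,0],[0,0,0.5],[0,0,0.7],[0,0,0.5],[0,0,0],[0,0,0],[0,0,0],[0,0,0]], "hand": [-0.1,-0.1,-0.1,-0.1,-0.1,-0.1,-0.1,-0.1]}}

```text
t: 59.92
tool_pos: [0.6624, -0.2553, 0.0903]
eef_rot: [0.0, 0.211, 0.977, -0.003]
force: [-0.1, 0.6, 0.7]
gripper_width: 0.0382
```

```bash
python3 -c "
from plan import *
pl([.663,-.256,.048],155.5)"
```

```text
t 59.9 pos [ 0.6624 -0.2553  0.0903] yaw 155.6 shift [-0.02 -0.    1.06] turn 0.02 F [-0.1  0.6  0.7] w 0.0382
```

>>> {"op": "arm_command", "data": {"rot": [[0,0,0],[0,0,0],[0,0,0],[0,0,0],[0,0,0],[0,0,0],[0,0,0],[0,0,0]], "dp": [[-0.02,0,0.3],[0,0,0.3],[0,0,0.3],[0,0,0.14],[0,0,0],[0,0,0],[0,0,0],[0,0,0]], "hand": [-0.1,-0.1,-0.1,-0.1,-0.1,-1,-1,-1]}}

```text
t: 60.58
tool_pos: [0.6623, -0.2556, 0.047]
eef_rot: [-0.001, 0.211, 0.977, -0.002]
force: [0.2, -0.2, -0.2]
gripper_width: 0.0245
```

>>> {"op": "arm_command", "data": {"rot": [[0,0,0],[0,0,0],[0,0,0],[0,0,0],[0,0,0],[0,0,0],[0,0,0],[0,0,0]], "dp": [[0,0,0],[0,0,0],[0,0,0],[0,0,0],[0,0,-0.3],[0,0,-0.7],[0,0,-0.8],[0,0,-0.8]], "hand": [-1,-1,-1,-1,-1,-1,-1,-1]}}

```text
t: 61.25
tool_pos: [0.6619, -0.2548, 0.1523]
eef_rot: [-0.001, 0.211, 0.977, -0.002]
force: [1.0, 0.7, -1.0]
gripper_width: 0.0245
```

```bash
python3 -c "
from plan import *
pl([.5943,-.0584,.15],155.5)"
```

```text
t 61.2 pos [ 0.6619 -0.2548  0.1523] yaw 155.6 shift [3.57 3.78 0.05] turn 0.02 F [ 1.   0.7 -1. ] w 0.0245
```

>>> {"op": "arm_command", "data": {"rot": [[0,0,0],[0,0,0],[0,0,0],[0,0,0],[0,0,0],[0,0,0],[0,0,0],[0,0,0]], "dp": [[0.5,0.53,0],[0.6,0.65,0],[0.62,0.65,0],[0.62,0.65,0],[0.62,0.65,0],[0.61,0.65,0],[0,0,0],[0,0,0]], "hand": [-1,-1,-1,-1,-1,-1,-1,-1]}}

```text
t: 61.92
tool_pos: [0.5944, -0.0566, 0.1513]
eef_rot: [-0.001, 0.21, 0.978, -0.002]
force: [-0.4, -0.1, -0.5]
gripper_width: 0.0247
```

>>> {"op": "arm_command", "data": {"rot": [[0,0,0],[0,0,0],[0,0,0],[0,0,0],[0,0,0],[0,0,0],[0,0,0],[0,0,0]], "dp": [[0,0,0.3],[0,0,0.4],[0,0,0.2],[0,0,0.1],[0,0,0],[0,0,0],[0,0,0],[0,0,0]], "hand": [-1,-1,-1,-1,-1,-1,-1,-1]}}

```text
t: 62.58
tool_pos: [0.595, -0.0587, 0.1107]
eef_rot: [-0.001, 0.211, 0.977, -0.002]
force: [0.1, 0.0, -1.2]
gripper_width: 0.0245
```

```bash
python3 -c "
from plan import *
pl([.5943,-.0584,.099],155.5)"
```

```text
t 62.6 pos [ 0.595  -0.0587  0.1107] yaw 155.6 shift [0.02 0.   0.29] turn 0.02 F [ 0.1  0.  -1.2] w 0.0245
```

>>> {"op": "arm_command", "data": {"rot": [[0,0,0],[0,0,0],[0,0,0],[0,0,0],[0,0,0],[0,0,0],[0,0,0],[0,0,0]], "dp": [[0.02,0,0.15],[0,0,0.1],[0,0,0.06],[0,0,0.03],[0,0,0],[0,0,0],[0,0,0],[0,0,0]], "hand": [-1,-1,-1,-1,-1,-0.2,-0.2,-0.2]}}

```text
t: 63.25
tool_pos: [0.5939, -0.0583, 0.0966]
eef_rot: [-0.001, 0.211, 0.977, -0.002]
force: [0.5, 0.7, -0.5]
gripper_width: 0.0341
```

>>> {"op": "arm_command", "data": {"rot": [[0,0,0],[0,0,0],[0,0,0],[0,0,0],[0,0,0],[0,0,0],[0,0,0],[0,0,0]], "dp": [[0,0,0],[0,0,-0.2],[0,0,-0.5],[0,0,-0.7],[-0.5,-0.53,0],[-0.64,-0.67,0],[-0.64,-0.67,0],[-0.64,-0.67,0]], "hand": [-0.2,-0.2,-0.2,-0.2,-0.3,-0.3,-0.3,-0.3]}}

```text
t: 63.92
tool_pos: [0.6408, -0.1919, 0.154]
eef_rot: [-0.0, 0.211, 0.978, -0.002]
force: [0.4, -0.8, 0.9]
gripper_width: 0.0301
```

>>> {"op": "arm_command", "data": {"rot": [[0,0,0],[0,0,0],[0,0,0],[0,0,0],[0,0,0],[0,0,0],[0,0,0],[0,0,0]], "dp": [[-0.64,-0.67,0],[-0.64,-0.67,0],[-0.63,-0.66,0],[0,0,0.5],[0,0,0.7],[0,0,0.4],[0,0,0],[0,0,0]], "hand": [-0.3,-0.3,-0.3,-0.3,-0.3,-0.3,-0.3,-0.3]}}

```text
t: 64.58
tool_pos: [0.676, -0.2949, 0.0889]
eef_rot: [-0.002, 0.211, 0.977, -0.002]
force: [0.3, 0.3, 0.4]
gripper_width: 0.0301
```

```bash
python3 - <<'E'
from plan import *
pl([.6779,-.2957,.048],155.5)
E
```

```text
t 64.6 pos [ 0.676  -0.2949  0.0889] yaw 155.6 shift [-0.05  0.01  1.02] turn 0.02 F [0.3 0.3 0.4] w 0.0301
```

>>> {"op": "arm_command", "data": {"rot": [[0,0,0],[0,0,0],[0,0,0],[0,0,0],[0,0,0],[0,0,0],[0,0,0],[0,0,0]], "dp": [[-0.04,0.01,0.3],[0,0,0.3],[0,0,0.3],[0,0,0.12],[0,0,0],[0,0,0],[0,0,0],[0,0,0]], "hand": [-0.3,-0.3,-0.3,-0.3,-0.3,-1,-1,-1]}}

```text
t: 65.25
tool_pos: [0.6783, -0.2958, 0.0489]
eef_rot: [-0.001, 0.211, 0.977, -0.002]
force: [-0.2, -0.6, -0.7]
gripper_width: 0.0162
```

>>> {"op": "arm_command", "data": {"rot": [[0,0,0],[0,0,0],[0,0,0],[0,0,0],[0,0,0],[0,0,0],[0,0,0],[0,0,0]], "dp": [[0,0,0],[0,0,0],[0,0,0],[0,0,0],[0,0,-0.3],[0,0,-0.7],[0,0,-0.8],[0,0,-0.8]], "hand": [-1,-1,-1,-1,-1,-1,-1,-1]}}

```text
t: 65.92
tool_pos: [0.6779, -0.295, 0.154]
eef_rot: [-0.001, 0.211, 0.977, -0.002]
force: [0.6, -0.6, 0.6]
gripper_width: 0.0164
```

```bash
python3 -c "
from plan import *
pl([.5774,-.0233,.15],155.5)
f=grab('wrist','w11')
print([px(f,p).round() for p in([.5397,-.033,.11],[.5943,-.0584,.11])])"
```

```text
t 65.9 pos [ 0.6779 -0.295   0.154 ] yaw 155.6 shift [5.09 5.15 0.08] turn 0.02 F [ 0.6 -0.6  0.6] w 0.0164
[array([ 771., -366.]), array([ 717., -163.])]
```

>>> {"op": "arm_command", "data": {"rot": [[0,0,0],[0,0,0],[0,0,0],[0,0,0],[0,0,0],[0,0,0],[0,0,0],[0,0,0]], "dp": [[0.6,0.6,0],[0.65,0.66,0],[0.65,0.66,0],[0.65,0.66,0],[0.65,0.66,0],[0.65,0.66,0],[0.65,0.65,0],[0.59,0.6,0]], "hand": [-1,-1,-1,-1,-1,-1,-1,-1]}}

```text
t: 66.63
tool_pos: [0.5771, -0.0218, 0.1525]
eef_rot: [-0.001, 0.211, 0.977, -0.002]
force: [1.6, 0.1, 0.3]
gripper_width: 0.0164
```

>>> {"op": "arm_command", "data": {"rot": [[0,0,0],[0,0,0],[0,0,0],[0,0,0],[0,0,0],[0,0,0],[0,0,0],[0,0,0]], "dp": [[0,0,0],[0,0,0],[0,0,0],[0,0,0],[0,0,0],[0,0,0],[0,0,0],[0,0,0]], "hand": [-1,-1,-1,-1,-1,-1,-1,-1]}}

```text
t: 67.3
tool_pos: [0.578, -0.024, 0.1513]
eef_rot: [-0.001, 0.212, 0.977, -0.002]
force: [-0.0, -0.3, -0.5]
gripper_width: 0.0166
```

```bash
python3 -c "
from plan import *
pl([.5774,-.0233,.0925],155.5)"
```

```text
t 67.3 pos [ 0.578  -0.024   0.1513] yaw 155.6 shift [0.02 0.02 1.47] turn 0.01 F [-0.  -0.3 -0.5] w 0.0166
```

Lower, release slightly, rise, then go to the last weight at (.6382,-.3106).

>>> {"op": "arm_command", "data": {"rot": [[0,0,0],[0,0,0],[0,0,0],[0,0,0],[0,0,0],[0,0,0],[0,0,0],[0,0,0]], "dp": [[0.02,0.02,0.3],[0,0,0.4],[0,0,0.3],[0,0,0.2],[0,0,0.1],[0,0,0.07],[0,0,0.05],[0,0,0.05]], "hand": [-1,-1,-1,-1,-1,-1,-1,-1]}}

```text
t: 67.97
tool_pos: [0.5778, -0.0228, 0.0931]
eef_rot: [-0.001, 0.211, 0.977, -0.002]
force: [-0.6, -1.1, -0.7]
gripper_width: 0.0166
```

>>> {"op": "arm_command", "data": {"rot": [[0,0,0],[0,0,0],[0,0,0],[0,0,0],[0,0,0],[0,0,0],[0,0,0],[0,0,0]], "dp": [[0,0,0],[0,0,0],[0,0,0],[0,0,0],[0,0,0],[0,0,0],[0,0,-0.2],[0,0,-0.5]], "hand": [-1,-1,-0.4,-0.4,-0.4,-0.4,-0.4,-0.4]}}

```text
t: 68.63
tool_pos: [0.5757, -0.0223, 0.1192]
eef_rot: [-0.003, 0.211, 0.977, -0.002]
force: [-0.1, 0.2, -0.3]
gripper_width: 0.0257
```

```bash
python3 -c "
from plan import *
pl([.6382,-.3106,.155],155.5)"
```

```text
t 68.6 pos [ 0.5757 -0.0223  0.1192] yaw 155.6 shift [-4.39 -5.92 -0.88] turn 0.02 F [-0.1  0.2 -0.3] w 0.0257
```

>>> {"op": "arm_command", "data": {"rot": [[0,0,0],[0,0,0],[0,0,0],[0,0,0],[0,0,0],[0,0,0],[0,0,0],[0,0,0]], "dp": [[0,0,-0.5],[0,0,-0.4],[-0.5,-0.66,0],[-0.55,-0.75,0],[-0.55,-0.75,0],[-0.55,-0.75,0],[-0.55,-0.75,0],[-0.55,-0.75,0]], "hand": [-0.4,-0.4,-0.3,-0.3,-0.3,-0.3,-0.3,-0.3]}}

```text
t: 69.3
tool_pos: [0.6233, -0.2386, 0.1582]
eef_rot: [-0.001, 0.211, 0.977, -0.002]
force: [1.5, -0.3, 0.1]
gripper_width: 0.0297
```

>>> {"op": "arm_command", "data": {"rot": [[0,0,0],[0,0,0],[0,0,0],[0,0,0],[0,0,0],[0,0,0],[0,0,0],[0,0,0]], "dp": [[-0.55,-0.75,0],[-0.55,-0.76,0],[0,0,0.5],[0,0,0.7],[0,0,0.4],[0,0,0],[0,0,0],[0,0,0]], "hand": [-0.3,-0.3,-0.3,-0.3,-0.3,-0.3,-0.3,-0.3]}}

```text
t: 69.97
tool_pos: [0.6388, -0.3105, 0.0953]
eef_rot: [-0.0, 0.211, 0.977, -0.003]
force: [0.3, -0.3, 0.9]
gripper_width: 0.0295
```

```bash
python3 -c "
from plan import *
pl([.6382,-.3106,.048],155.5)"
```

```text
t 70.0 pos [ 0.6388 -0.3105  0.0953] yaw 155.6 shift [ 0.01 -0.    1.18] turn 0.02 F [ 0.3 -0.3  0.9] w 0.0295
```

>>> {"op": "arm_command", "data": {"rot": [[0,0,0],[0,0,0],[0,0,0],[0,0,0],[0,0,0],[0,0,0],[0,0,0],[0,0,0]], "dp": [[0.01,0,0.3],[0,0,0.4],[0,0,0.35],[0,0,0.12],[0,0,0],[0,0,0],[0,0,0],[0,0,0]], "hand": [-0.3,-0.3,-0.3,-0.3,-0.3,-1,-1,-1]}}

```text
t: 70.63
tool_pos: [0.6384, -0.3107, 0.0484]
eef_rot: [-0.0, 0.211, 0.977, -0.003]
force: [0.3, 0.4, 4.7]
gripper_width: 0.0164
```

>>> {"op": "arm_command", "data": {"rot": [[0,0,0],[0,0,0],[0,0,0],[0,0,0],[0,0,0],[0,0,0],[0,0,0],[0,0,0]], "dp": [[0,0,0],[0,0,0],[0,0,0],[0,0,0],[0,0,-0.3],[0,0,-0.7],[0,0,-0.8],[0,0,-0.8]], "hand": [-1,-1,-1,-1,-1,-1,-1,-1]}}

```text
t: 71.3
tool_pos: [0.6374, -0.3095, 0.1525]
eef_rot: [-0.002, 0.211, 0.977, -0.002]
force: [-0.0, -0.2, -0.7]
gripper_width: 0.0162
```

```bash
python3 - <<'E'
from plan import *
pl([.5566,-.0688,.15],155.5)
# pan check in top/scene: edges of weights vs prediction
f=grab('top','top4');s=grab('scene','scene4')
for z in(.085,): print([px(f,[x,y,z+.026]).round(1).tolist() for x,y in((.5395,-.033),(.594,-.0585),(.5775,-.0235))])
g=cv2.cvtColor(f['pixels'],cv2.COLOR_BGR2GRAY); c=g[175:215:1,300:346:1]; np.set_printoptions(linewidth=250); print(c[::2,::2])
E
```

```text
t 71.3 pos [ 0.6374 -0.3095  0.1525] yaw 155.6 shift [4.32 4.65 0.05] turn 0.02 F [-0.  -0.2 -0.7] w 0.0162
[[320.7, 200.7], [329.0, 182.0], [317.0, 187.8]]
[[197 197 197 196 196 194 193 192 191 177 137 100  90 100 122 158 174 184 189 188 187 170 132]
 [196 196 195 194 193 193 189 183 165 115  76  63  63  62  74 116 147 166 176 186 177 135 115]
 [202 201 201 199 189 188 185 171 117  65  64  68  67  66  63  65  84 123 156 169 166 126 116]
 [221 220 221 209 173 189 192 133  67  64  70  71  69  69  67  66  65  67  91 122 138 124 116]
 [226 226 224 195 176 188 153  80  63  71  73  72  72  72  69  69  68  65  64  67  78  93 106]
 [226 226 214 181 194 171  94  62  70  76  76  75  74  73  72  71  70  68  68  65  64  64  75]
 [227 222 179 181 177 113  64  68  76  77  77  77  76  75  74  73  72  70  69  68  67  65  63]
 [225 196 157 181 133  69  65  74  78  78  78  77  77  76  75  75  74  72  71  70  69  67  67]
 [217 187 164 146  82  63  72  80  81  80  79  79  78  77  76  77  75  74  73  72  71  70  69]
 [203 199 168  88  61  68  79  84  82  82  81  80  79  78  78  77  76  75  74  73  73  7
[... 257 characters left out ...]
1  80  79  79  77  78  77  76  76]
 [178  79  64  73  86  92  91  91  91  91  89  87  86  85  84  82  80  79  79  79  78  77  77]
 [116  62  67  81  91  92  93  92  93  92  90  89  88  87  85  83  83  82  81  80  79  80  78]
 [ 69  63  73  86  91  92  92  92  92  92  92  91  89  88  86  86  84  84  82  82  81  80  80]
 [ 62  68  80  86  89  90  90  90  90  92  91  92  90  90  88  87  86  85  85  83  83  82  81]
 [ 62  74  82  85  86  88  88  88  89  90  91  91  91  90  90  89  89  87  87  86  85  84  83]
 [ 68  77  81  84  85  85  86  87  87  89  89  90  90  90  90  90  91  90  88  88  87  85  84]
 [ 72  78  79  80  82  83  84  85  86  88  89  89  89  90  91  92  92  92  91  90  89  87  86]]
```

>>> {"op": "arm_command", "data": {"rot": [[0,0,0],[0,0,0],[0,0,0],[0,0,0],[0,0,0],[0,0,0],[0,0,0],[0,0,0]], "dp": [[0.5,0.54,0],[0.55,0.59,0],[0.55,0.59,0],[0.55,0.59,0],[0.55,0.59,0],[0.55,0.59,0],[0.55,0.59,0],[0.53,0.58,0]], "hand": [-1,-1,-1,-1,-1,-1,-1,-1]}}

```text
t: 72.07
tool_pos: [0.5561, -0.0671, 0.1505]
eef_rot: [-0.001, 0.211, 0.977, -0.002]
force: [0.7, -0.3, -0.2]
gripper_width: 0.0164
```

>>> {"op": "arm_command", "data": {"rot": [[0,0,0],[0,0,0],[0,0,0],[0,0,0],[0,0,0],[0,0,0],[0,0,0],[0,0,0]], "dp": [[0,0,0],[0,0,0],[0,0,0],[0,0,0],[0,0,0],[0,0,0],[0,0,0],[0,0,0]], "hand": [-1,-1,-1,-1,-1,-1,-1,-1]}}

```text
t: 72.73
tool_pos: [0.5571, -0.069, 0.15]
eef_rot: [-0.001, 0.212, 0.977, -0.002]
force: [-0.2, -0.5, -0.3]
gripper_width: 0.0162
```

```bash
python3 - <<'E'
from plan import *
pl([.5566,-.0688,.0865],155.5)
f=grab('wrist','w12');g=cv2.cvtColor(f['pixels'],cv2.COLOR_BGR2GRAY)
# look for ring tops of placed weights
for n,p,r in(('B1',[.5395,-.033,.111],.013),('S2',[.5775,-.0235,.111],.009),('B2',[.594,-.0585,.111],.013)):
    u=px(f,p);R=f['fx']*r/ (-(np.array(f['extrinsics'])@[*p,1])[2])
    x0,y0=(u-45).astype(int);x0=max(x0,0);y0=max(y0,0);c=g[y0:y0+90,x0:x0+90]
    h=cv2.HoughCircles(cv2.medianBlur(c,3),cv2.HOUGH_GRADIENT,1,20,param1=80,param2=12,minRadius=int(R*.85),maxRadius=int(R*1.2)+1) if c.size else None
    print(n,u.round(),round(R,1),None if h is None else [(at(f,x0+a,y0+b,p[2])[:2].round(4).tolist(),float(q)) for a,b,q in h[0][:3]])
E
```

```text
t 72.7 pos [ 0.5571 -0.069   0.15  ] yaw 155.6 shift [0.01 0.01 1.59] turn 0.01 F [-0.2 -0.5 -0.3] w 0.0162
B1 [326. 183.] 26.0 [([0.5347, -0.0325], 23.0)]
S2 [371. 240.] 17.2 [([0.5685, -0.0236], 15.899999618530273), ([0.5796, -0.0205], 20.399999618530273)]
B2 [321. 291.] 23.9 None
```

>>> {"op": "arm_command", "data": {"rot": [[0,0,0],[0,0,0],[0,0,0],[0,0,0],[0,0,0],[0,0,0],[0,0,0],[0,0,0]], "dp": [[0.01,0.01,0.35],[0,0,0.4],[0,0,0.35],[0,0,0.2],[0,0,0.1],[0,0,0.08],[0,0,0.06],[0,0,0.06]], "hand": [-1,-1,-1,-1,-1,-1,-1,-1]}}

```text
t: 73.45
tool_pos: [0.5571, -0.0684, 0.0865]
eef_rot: [-0.001, 0.211, 0.977, -0.002]
force: [-0.8, 0.2, -0.4]
gripper_width: 0.0162
```

>>> {"op": "arm_command", "data": {"rot": [[0,0,0],[0,0,0],[0,0,0],[0,0,0],[0,0,0],[0,0,0],[0,0,0],[0,0,0]], "dp": [[0,0,0],[0,0,0],[0,0,0],[0,0,0],[0,0,0],[0,0,0],[0,0,-0.2],[0,0,-0.5]], "hand": [-1,-1,-0.4,-0.4,-0.4,-0.4,-0.4,-0.4]}}

```text
t: 74.12
tool_pos: [0.5551, -0.0678, 0.1127]
eef_rot: [-0.003, 0.211, 0.977, -0.002]
force: [0.1, 0.2, -0.1]
gripper_width: 0.0258
```

>>> {"op": "arm_command", "data": {"rot": [[0,0,0],[0,0,0],[0,0,0],[0,0,0],[0,0,0],[0,0,0],[0,0,0],[0,0,0]], "dp": [[0,0,-0.8],[0,0,-0.8],[0,0,-0.8],[0,0,-0.8],[-0.5,-0.5,0],[-0.6,-0.6,0],[-0.6,-0.6,0],[-0.6,-0.6,0]], "hand": [-0.4,-0.4,-0.4,-0.4,-0.4,-0.4,-0.4,-0.4]}}

```text
t: 74.78
tool_pos: [0.6034, -0.1906, 0.2436]
eef_rot: [-0.001, 0.211, 0.978, -0.002]
force: [0.5, -0.2, -0.6]
gripper_width: 0.0252
```

>>> {"op": "arm_command", "data": {"rot": [[0,0,0],[0,0,0],[0,0,0],[0,0,0],[0,0,0],[0,0,0],[0,0,0],[0,0,0]], "dp": [[-0.6,-0.6,0],[-0.6,-0.6,0],[-0.6,-0.6,0],[-0.6,-0.6,0],[0,-0.8,0],[0,-0.8,0],[0,-0.8,0],[0,0,0]], "hand": [-0.4,-0.4,-0.4,-0.4,-0.4,-0.4,-0.4,-0.4]}}

```text
t: 75.45
tool_pos: [0.6081, -0.4096, 0.2431]
eef_rot: [-0.002, 0.214, 0.977, -0.003]
force: [0.7, -0.9, 0.5]
gripper_width: 0.0256
```

>>> {"op": "arm_command", "data": {"rot": [[0,0,0],[0,0,0],[0,0,0],[0,0,0],[0,0,0],[0,0,0],[0,0,0],[0,0,0]], "dp": [[0,0,0],[0,0,0],[0,0,0],[0,0,0],[0,0,0],[0,0,0],[0,0,0],[0,0,0]], "hand": [-0.4,-0.4,-0.4,-0.4,-0.4,-0.4,-0.4,-0.4]}}

```text
t: 76.12
tool_pos: [0.6113, -0.4036, 0.2432]
eef_rot: [-0.001, 0.211, 0.977, -0.002]
force: [-0.3, 0.1, -0.4]
gripper_width: 0.0257
```

```bash
python3 - <<'E'
from plan import *
info()
a=cv2.imread('pics/scene0.png');s=grab('scene','sceneF');t=grab('top','topF')
# scene rim of load pan: compare predicted pan-corner edges for tilt hypotheses
for b in(-.06,-.03,0,.03,.06):
    print(b,'load near-left corner',px(s,[.4855,.211,.084+.1*b]).round(1),'wp right',px(s,[.567,-.104,.084-.1*b]).round(1),'wp near scene',px(s,[.6,-.094,.084-.1*b]).round(1))
w=s['pixels'][215:295,240:320]; print(cv2.absdiff(s['pixels'],a)[185:300,240:360].mean())
cv2.imwrite('pics/F.png',np.hstack([cv2.resize(s['pixels'][180:300,230:370],(560,480),interpolation=cv2.INTER_CUBIC)]))
E
```

```text
t 76.12 pos [ 0.6113 -0.4036  0.2432] yaw 155.6 zaxis [-0.003 -0.004 -1.   ] F [-0.3  0.1 -0.4] T [0.   0.   0.02] w 0.0257 j [-0.68  0.73  0.59  1.44 -0.   -0.26]
-0.06 load near-left corner [293.4 187.2] wp right [260.9 259.7] wp near scene [276.  261.9]
-0.03 load near-left corner [293.4 186.3] wp right [260.9 260.8] wp near scene [276.  262.9]
0 load near-left corner [293.4 185.3] wp right [260.9 261.8] wp near scene [276.  263.9]
0.03 load near-left corner [293.4 184.4] wp right [261.  262.8] wp near scene [276.  264.9]
0.06 load near-left corner [293.4 183.5] wp right [261.  263.8] wp near scene [276.  265.9]
28.030096618357486
```

The viewer is at its limit, so I check beam level, weights, pots and bystanders numerically.

```bash
python3 - <<'E'
from h import *
from fit import cyl,hull
f=lambda n:cv2.cvtColor(cv2.imread(f'pics/{n}.png'),cv2.COLOR_BGR2GRAY)
def edge(g): return cv2.GaussianBlur(cv2.Canny(g,40,120).astype(np.float32),(0,0),.8)
A=f('scene0')
for n in('scene3','scene4','sceneF'):
    B=f(n);out=[]
    for x0,y0,x1,y1 in((252,252,298,272),(318,196,356,226),(278,192,330,222)):
        t=edge(A)[y0:y1,x0:x1];w=edge(B)[y0-9:y1+9,x0-2:x1+2]
        r=cv2.matchTemplate(w,t,cv2.TM_CCOEFF_NORMED);_,v,_,l=cv2.minMaxLoc(r);c=r[:,l[0]];k=l[1]
        sub=k+(0.5*(c[k-1]-c[k+1])/(c[k-1]-2*c[k]+c[k+1]) if 0<k<len(c)-1 else 0)
        out.append((round(sub-9,2),l[0]-2,round(float(v),2)))
    print(n,'dy(wpan rim, load rim right, load rim near)',out)
# bystanders: colour centroids top0 vs topF
a,b=cv2.imread('pics/top0.png'),cv2.imread('pics/topF.png')
def cen(im,lo,hi,box):
    h=cv2.cvtColor(im,cv2.COLOR_BGR2HSV);x0,y0,x1,y1=box;m=cv2.inRange(h[y0:y1,x0:x1],lo,hi);p=np.argwhere(m)
    return (len(p),(p.mean(0)[::-1]+[x0,y0]).round(1)) if len(p) else None
for nm,lo,hi,bx in(('bowl',(115,50,30),(150,255,255),(330,225,370,260)),('cup',(3,120,60),(14,255,255),(280,228,310,253)),('spat',(3,80,40),(20,255,255),(130,195,165,255)),('pots0',(8,80,110),(22,255,255),(160,185,232,265)),('potsPan',(8,80,110),(22,255,255),(234,160,280,228))):
    print(nm,cen(a,lo,hi,bx),cen(b,lo,hi,bx))
for nm,bx in(('shaker',(198,130,226,158)),('tumbler',(312,115,346,150))):
    x0,y0,x1,y1=bx;r=cv2.matchTemplate(b[y0-5:y1+5,x0-5:x1+5],a[y0:y1,x0:x1],cv2.TM_CCOEFF_NORMED);_,v,_,l=cv2.minMaxLoc(r);print(nm,np.array(l)-5,round(v,3))
# weights on pan, topF: print gray patch
g=cv2.cvtColor(b,cv2.COLOR_BGR2GRAY);np.set_printoptions(linewidth=250)
E=manip.grab_frame('top')
print([px(E,[x,y,.105]).round(1).tolist() for x,y in((.5395,-.033),(.594,-.0585),(.5775,-.0235),(.5568,-.0685))])
print(g[172:216:2,302:348:2]); print('stand');print(g[155:190:3,382:420:3])
E
```

```text
scene3 dy(wpan rim, load rim right, load rim near) [(np.float32(-5.11), 0, 0.53), (np.float32(5.09), -1, 0.39), (np.float32(4.25), -2, 0.27)]
scene4 dy(wpan rim, load rim right, load rim near) [(np.float32(-2.87), 2, 0.33), (np.float32(2.18), 0, 0.4), (np.float32(1.72), -2, 0.35)]
sceneF dy(wpan rim, load rim right, load rim near) [(np.float32(-0.12), 0, 0.72), (np.float32(0.34), 0, 0.44), (np.float32(0.07), -1, 0.37)]
bowl (395, array([349.6, 241.4])) None
cup (182, array([294.4, 239.6])) (249, array([298.1, 242. ]))
spat (239, array([149.4, 225.4])) (241, array([149.4, 225.6]))
pots0 (620, array([201.5, 223.9])) None
potsPan None (673, array([254.5, 194.2]))
shaker [0 0] 1.0
tumbler [0 0] 1.0
[[320.6, 201.2], [328.8, 182.5], [316.8, 188.3], [332.7, 195.0]]
[[188 188 188 187 187 186 186 185 185 185 184 184 184 184 183 184 183 183 182 182 182 182 182]
 [189 188 189 188 187 186 185 185 183 178 175 175 175 174 175 181 183 182 181 181 181 180 180]
 [190 189 189 187 186 186 186 187 185 192 193 192 192 190 182 169 175 180 181 181 180 180 179]
 [189 188 188 186 185 181 179 188 197 200 200 
[... 1726 characters left out ...]
 67  67  68  68  70  71  72  74]]
stand
[[175 118 108  96  90  91  82  98 107 111 112 112 114]
 [135 103  75  86  53  32  29  32  49  91 110 111 111]
 [104  68  90  41  28  27  28  27  26  37  91 111 111]
 [ 77  83  63  28  27  27  27  27  26  26  53 108 111]
 [ 63  93  44  27  27  28  26  27  26  27  34 105 112]
 [ 63  97  48  28  27  28  26  28  27  28  32  97 112]
 [ 62 100  68  27  27  27  27  28  29  27  41  98 111]
 [ 60  94  96  40  26  27  26  28  27  30  71  90 111]
 [ 71  68  99  85  53  31  28  29  34  69  85 100 114]
 [ 94  61  73  98  95  86  72  78  91  84  84 149 148]
 [ 64  70  59  63  74  82  85  80  67 106 170 182 184]
 [ 64  61  63  71  66  62  63  71 127 178 183 183 184]]
```

```bash
python3 - <<'E'
from h import *
a,b=cv2.imread('pics/scene0.png'),cv2.imread('pics/sceneF.png')
for nm,(x0,y0,x1,y1) in dict(bowl=(190,250,226,284),cup=(234,218,262,246),tumbler=(328,262,368,318),shaker=(376,192,402,226),blue=(240,182,264,210),green=(216,166,240,190),purple=(246,160,270,184)).items():
    r=cv2.matchTemplate(b[y0-6:y1+6,x0-6:x1+6],a[y0:y1,x0:x1],cv2.TM_CCOEFF_NORMED);_,v,_,l=cv2.minMaxLoc(r);print(nm,np.array(l)-6,round(v,3))
info()
E
```

```text
bowl [-6 -3] 0.171
cup [0 0] 0.736
tumbler [0 0] 0.998
shaker [0 0] 0.997
blue [0 0] 0.906
green [0 0] 0.89
purple [0 0] 0.999
t 76.27 pos [ 0.6111 -0.4039  0.2432] yaw 155.6 zaxis [-0.003 -0.004 -1.   ] F [0.6 0.1 0.1] T [-0.01 -0.02 -0.04] w 0.0257 j [-0.68  0.73  0.59  1.44 -0.01 -0.26]
```

>>> {"op": "arm_command", "data": {"rot": [[0,0,0],[0,0,0],[0,0,0],[0,0,0],[0,0,0],[0,0,0],[0,0,0],[0,0,0]], "dp": [[0.5,-0.7,0],[0.5,-0.7,0],[0.5,-0.7,0],[0.5,-0.7,0],[0.5,-0.7,0],[0.5,-0.7,0],[0,0,0],[0,0,0]], "hand": [0,0,0,0,0,0,0,0]}}

```text
t: 76.93
tool_pos: [0.4309, -0.5085, 0.2445]
eef_rot: [-0.001, 0.213, 0.977, -0.002]
force: [0.4, 0.9, -0.1]
gripper_width: 0.0425
```

```bash
python3 - <<'E'
from h import *
s=grab('scene','sceneG');t=grab('top','topG')
def cen(im,lo,hi,box):
    h=cv2.cvtColor(im,cv2.COLOR_BGR2HSV);x0,y0,x1,y1=box;m=cv2.inRange(h[y0:y1,x0:x1],lo,hi);p=np.argwhere(m)
    return (len(p),(p.mean(0)[::-1]+[x0,y0]).round(1)) if len(p) else None
for nm,g,bx in(('scene0','sceneG',(180,240,235,295)),('top0','topG',(325,220,375,265))): print([cen(cv2.imread(f'pics/{k}.png'),(112,40,20),(155,255,255),bx) for k in(nm,g)])
a,b=cv2.imread('pics/scene0.png'),s['pixels']
for nm,(x0,y0,x1,y1) in dict(bowl=(190,250,226,284),cup=(234,218,262,246)).items():
    r=cv2.matchTemplate(b[y0-6:y1+6,x0-6:x1+6],a[y0:y1,x0:x1],cv2.TM_CCOEFF_NORMED);_,v,_,l=cv2.minMaxLoc(r);print(nm,np.array(l)-6,round(v,3))
E
```

```text
[(553, array([207.6, 266.3])), (561, array([207.5, 266.2]))]
[(427, array([349.6, 241.5])), (425, array([349.5, 241.4]))]
bowl [0 0] 0.511
cup [0 0] 0.78
```

Bowl and cup are where they were. Handing in.

```bash
python3 -c "
from bench import manip
print(manip.sign_off(), manip.read_state()['t'])"
```

```text
the job is handed in; nothing more can be done
the job is handed in; nothing more can be done
```

The weigh-in is done and handed in at about 77 s of the 210 s, with no verdict reported. I unscrewed the lid (about 2.1 turns), raised it straight up and stood it in the black tray. I then put all three wood-lidded pots on the load pan. All four weights (300 g) went on the round pan, so none are left on the stand.

**Beam level:** In the scene camera both pan rims are back within 0.1–0.3 px of their level starting position. They had moved about 5 px at the beam's stop, so the remaining tilt is roughly 0.01 rad or less. The match scores for the load pan rim were only moderate (0.37–0.44).

**Weights and pots:** The top view shows four ring-shaped weights standing at the planned spots on the round pan, with the stand empty. The pots' orange patch is inside the load pan.

**Other things on the bench:** The bowl, cup, shaker, tumbler, spatula and the blue, green and purple cubes are all within a pixel of where they started. The bowl and cup were hidden by the arm at the first look. After I moved the arm clear, the cup was seen in the scene camera and the bowl in both cameras.

**Limits of the checks:** The 16-picture limit was used up before the last weights went on, so the final checks are numerical, not by eye. One earlier circle search for weight_b, the second large weight, on the pan found nothing from the wrist camera. The later top view shows it in place.

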